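Start the cap on a clamped reagent bottle

ROBOT

A 6-joint arm with a two-finger parallel gripper is mounted at the origin on the work surface. World frame = base frame: x ahead of the robot, y to its left, z up, the work surface at z = 0. Lengths are in m, angles in rad, forces in N, time in s.
With the tool pointing down it reaches from about 0.35 to 0.775 m from the base axis. Payload 7.3 kg.
Tool frame: the origin (TCP) lies at the very end of the fingers, on their centre line; the grasp point (between the pads) lies 19 mm behind it; x points along the fingers, y is the direction in which the jaws open and shut, and the axes are right-handed (so a half turn about x gives the same grasp; the last joint's range is limited). The gripper opens to 92 mm and grips with 3 to 60 N. Pads are 19 mm wide; open, the fingers measure 130 mm over their backs; the gripper's body (75 mm by 190 mm) begins 47 mm behind the grasp point.
Start: joints at [-1.454, 0.342, 1.524, -0, 1.275, -0.146], TCP at [0.136, -0.507, 0.227] pointing down, gripper open.
Joint ranges: [-2.53, 2.53], [-0.77, 2.02], [0.04, 2.7], [-1, 4.14], [0.28, 2.66], [-3.11, 3.11]. Speed limits (rad/s): [2.57, 2.57, 3.14, 3.14, 3.14, 3.14].

INTERFACE

Orientations are given as [roll, pitch, yaw] about the fixed x, y, z axes, in that order (R = Rz(yaw) Ry(pitch) Rx(roll)).
In Python, from cell import observe, vision, job gives the robot as it stands.
- The arm moves only by the tool send_rows, never from a script. Its argument "motion" is a list of rows, each an object with "hand": the opening, from -1 (shut) to 1 (fully open), so that 0 is half open; "slide": the shift along the tool's x, y, z in mm, a list of three; "spin": the turn about the tool's x in rad. In form: [{"hand": hand, "slide": [tx, ty, tz], "spin": spin}, ...]. A call has 1 to 8 rows; each row shifts and turns the pose as measured when the row begins, along the tool's axes as they then stand; what a row does not reach is not made up. A row lasts 1/10 s, in which the tool goes at most 50 mm and 8.59 degrees, less where a joint would pass 70% of its speed; a pose out of reach is approached as far as the arm can. A call with a gripper value outside its range is refused whole. The fingers move at their own pace and stop on an object; "grip_force" is the grip in N (left out, the last holds). Time passes only in rows, so rows that do not move let the fingers close. It gives the time, the measured TCP pose, the force and the opening at its end, in the units of the state.
- observe(): the state, without advancing time (a new reading comes with each control period).
- vision.read_camera(name): name is "scene" or "top" or "wrist"; returns a dict with "pixels" (480x640x3 uint8, blue, green, red), "range_z" (480x640 float32, m along the optical axis (not along the pixel's ray), 0 where there is no reading), "fx", "fy", "cx", "cy" (pixels), "world_from_camera" (4x4, takes a point from camera to world coordinates); the wrist camera has in their place "T_tool_cam" (4x4, takes a point from camera to tool coordinates, whose origin is the TCP and whose axes are the tool frame's). Camera axes: x right, y down, z forward; pixel columns grow to the right and rows downward; lengths in m; the calibration is good to about 2 mm. A picture is of the moment at which its call begins: read the wrist's pose just before it.
- job.hand_in(): hands the job in, once; it reports no verdict.
Trained networks look in a picture, given as the dict that the camera call returned (one of the last four; its "shot" number tells which), for a name from the list of things; names that differ only in an ending like _2 or _b are one class to them, and where a whole thing is asked for, a point or a joint stands for the part that bears it (a point fixed in the world has none). Each returns a list of dicts, best first, with "conf" (0 to 1); they miss things now and then, are a little off and sometimes report something else, mostly with a low value. They report only what shows in the picture. A call takes as long as a camera call. They do not tell look-alikes from the thing itself.
- vision.search_frame(picture, thing): "uv" ([column, row] in pixels, amid what is visible of it).
- vision.cut_out(picture, thing): "mask" (480x640 bool, what is visible of it) and "uv" ([column, row] in pixels, amid what is visible of it).
The state is a dict: "time": time; "qpos": joint angles; "qvel": joint speeds; "joint_efforts": joint torques, N m; "tool_pos": TCP position; "tool_rot": TCP orientation; "contact_force": force on the tool from outside, world axes, zero at the start; "torque": the same for the moment, N m; "opening": finger opening in m.
Only numpy, scipy, OpenCV 4.12 (cv2) and the standard library are available. Lean on these libraries where they do the work, as an engineer would, in place of code of your own. Each camera call takes 0.05 s, during which the arm holds its last target.

TASK

Fold the red clamp lever right down so the brown bottle is locked, then start its loose blue screw cap without forcing it: press lightly and turn it backward (anticlockwise from above) until you feel it drop into the thread, then forward one full turn. Do not lift the cap off the neck or tighten it, leave the other things alone, and finish still gripping the started cap, square on the neck, so that I can check it before it is tightened.

Things in the scene. Friction and masses are not known exactly. Their poses are not given: they have to be found in the camera images.
- clamp: Fixed bench bottle clamp: aluminium base plate 130 x 230 x 12 mm (from 135 mm to -y to 95 mm to +y of the origin). The bottle stands on it between a grey V-jaw (clamp's +y side) and a sliding jaw with rubber pad (-y side), both about 74 mm high; a red cam lever behind the sliding jaw drives it. Origin: on the bench, under the bottle's axis; z up.
- lever (a joint): Cam lever, rad: 0 = handle straight up, bottle loose; 1.5 = its stop, handle folded outward to the clamp's -y side, lying 4 degrees above level, bottle locked. Stays where it is left; moving it takes about 4 N at the handle, up to 8 N as the jaw bites. Starts between 0 and 0.3.
- lever_hinge (a point): Centre of the lever's hinge pin, on the clamp: 84 mm from the clamp's origin along its -y, 50 mm above the bench. The pin runs along the clamp's x.
- lever_grip (a point): Point on the centre line of the lever's red round handle (19 mm thick, 70 mm long), 95 mm from the hinge pin and 11 mm short of its tip; it swings with the lever.
- neck (a point): Centre of the rim of the bottle's mouth, 138 mm above its underside, 150 mm above the bench; turns with the bottle, z up. Empty brown bottle: body 70 mm across, 93 mm high, shoulder up to 109 mm, neck 39 mm across. Right-hand two-start thread, 10 mm travel a turn; the upper ends of its two threads lie 3.5 mm below the rim, towards this frame's +x and -x.
- cap_centre (a point): Centre (half-way up) of the blue screw cap: round, fluted, 52 mm across, 26 mm high, flat top, open below, 45 g; z up its axis, x towards its white mark. The lower ends of its two threads lie towards its +x and -x. At the start it only rests on the bottle's thread ends, its centre 5 to 7 mm above the rim, and the thread is not yet caught.
- cap_mark (a point): Point in the cap 20 mm from its axis, half-way up, under the white bar on its top: shows how far it has turned. Turned backward the cap climbs up to 3 mm and, when the mark points along the neck frame's +x (46 to 115 degrees from the start), it can drop 5 mm if pressed down. Turned forward from there it draws down 10 mm a turn; tight after 1.3 turns.
- rack_blue_mid (a point): Blue tube rack with purple-capped tubes, 245 x 105 mm (long side along its x), 76 mm high, 116 mm with its tubes; bystander. Point half-way up.
- rack_grey_mid (a point): Grey tube rack with pink-capped tubes, same size as the blue one; bystander. Point half-way up.
- spare_mid (a point): Closed brown bottle with a white cap, 70 mm across and 150 mm high; bystander. Point half-way up.
- cup_mid (a point): Specimen cup with an orange lid, 68 mm across and 70 mm high; bystander. Point half-way up.
- marker_mid (a point): Black and white marker pen lying down, 130 mm long, 14 mm thick; bystander. Point half-way along.
Mind the look-alikes: they are no part of the job. Of the things that look like the part that bears cap_centre, the larger one is meant. Leave any yellow look-alike of the part that bears neck alone.

How it is judged:
By the outcome, as a careful person would: the job done as asked, in the order asked, and still so for the second after the job is handed in, while the arm keeps its last pose, push and grip.
It also fails if it takes over 72 s, if anything falls off the work surface, if the arm or the gripper's body presses on something with over 40 N, if the wrist force passes 120 N, or if a joint passes its speed limit or range.

## Working session

There is one attempt and no reset: what is moved stays moved. The work goes in short steps, Python scripts to look and compute and a tool call to move; the robot and the scene stay as the last step left them, time stands still between calls to the robot, and variables do not carry over. Pictures are saved under pics/ and viewed, and the job is handed in when it is done.

Besides the shell and the picture viewer there is one more tool, called in YAML: its name, and indented under it one key for each argument. send_rows: Moves the arm, as the interface text tells. Its arguments: {"type":"object","properties":{"motion":{"type":"array","items":{"type":"object","properties":{"hand":{"type":"number"},"slide":{"type":"array","items":{"type":"number"}},"spin":{"type":"number"}}}},"grip_force":{"type":"number"}},"required":["motion"]}

```bash
ls; mkdir -p pics; cat > h.py <<'E'
import numpy as np, cv2
from scipy.spatial.transform import Rotation as R
from cell import observe, vision, job
def snap(n,fn=None):
    s=observe(); p=vision.read_camera(n)
    if n=='wrist':
        T=np.eye(4);T[:3,:3]=R.from_euler('xyz',s['tool_rot']).as_matrix();T[:3,3]=s['tool_pos']
        p['W']=T@np.array(p['T_tool_cam'])
    else: p['W']=np.array(p['world_from_camera'])
    if fn: cv2.imwrite('pics/'+fn,p['pixels'])
    return p
def pts(p,mask):
    v,u=np.nonzero(mask&(p['range_z']>0)); z=p['range_z'][v,u]
    X=np.stack([(u-p['cx'])/p['fx']*z,(v-p['cy'])/p['fy']*z,z,np.ones_like(z)])
    return (p['W']@X)[:3].T,u,v
def proj(p,X):
    c=np.linalg.inv(p['W'])@np.append(X,1); return c[0]/c[2]*p['fx']+p['cx'],c[1]/c[2]*p['fy']+p['cy']
E
python3 - <<'E'
from h import *
np.set_printoptions(precision=4,suppress=True)
print(observe())
for n in ['scene','top']:
    p=snap(n,n+'0.png'); print(n,p['W'])
    for t in ['clamp','lever','neck','cap_centre','rack_blue_mid','rack_grey_mid','spare_mid','cup_mid','marker_mid']:
        for d in vision.cut_out(p,t)[:4]:
            if d['conf']<0.2: continue
            P,u,v=pts(p,d['mask'])
            if len(P): print(t,round(d['conf'],2),np.round(d['uv']),len(P),np.median(P,0),P.min(0),P.max(0))
E
```

```text
pics
{'time': 0.0, 'qpos': array([-1.454 ,  0.3427,  1.525 , -0.    ,  1.2754, -0.146 ]), 'qvel': array([-0.0019, -0.0015,  0.0007,  0.0006,  0.0004,  0.0007]), 'joint_efforts': array([  0.0006, -43.1247, -24.4221,   0.0717,   0.0561,  -0.0002]), 'tool_pos': array([ 0.1364, -0.5066,  0.2261]), 'tool_rot': array([-1.7009,  1.5692,  1.7034]), 'contact_force': array([-0.247 ,  1.1497, -0.5311]), 'torque': array([-0.0299,  0.0839, -0.0883]), 'opening': 0.0916865047861951}
scene [[-0.8652  0.2888 -0.4098  1.0017]
 [ 0.5011  0.5257 -0.6874  0.7774]
 [ 0.017  -0.8001 -0.5996  0.7854]
 [ 0.      0.      0.      1.    ]]
clamp 0.97 [316. 312.] 3537 [0.6294 0.1881 0.0274] [ 0.4811 -0.1407 -0.0017] [0.6808 0.2542 0.1566]
lever 0.66 [308. 253.] 281 [0.5972 0.0622 0.1107] [0.5665 0.0005 0.0038] [0.6106 0.08   0.1566]
neck 0.95 [359. 262.] 1223 [0.4684 0.1072 0.0828] [ 0.3725 -0.0533 -0.001 ] [0.4895 0.1255 0.1416]
neck 0.92 [321. 292.] 827 [0.6189 0.1718 0.1075] [0.502  0.0475 0.0009] [0.6429 0.1972 0.1476]
cap_centre 0.89 [320. 264.] 500 [0.6097 0.1594 0.169 ] [ 0.4607 -0.0566 -0.0005] [0.6317 0
[... 1537 characters left out ...]
0.0191] [ 0.4549  0.1551 -0.0013] [0.489  0.1934 0.0265]
rack_blue_mid 0.56 [509. 238.] 6644 [ 0.6136 -0.4163  0.0451] [ 0.4927 -0.5105 -0.0081] [ 0.7457 -0.354   0.1231]
rack_grey_mid 0.71 [126. 251.] 6808 [0.5693 0.4491 0.044 ] [ 0.4485  0.3828 -0.0055] [0.7124 0.5531 0.1223]
spare_mid 0.71 [512. 333.] 1243 [ 0.4044 -0.3821  0.104 ] [ 0.3704 -0.4261  0.0012] [ 0.4364 -0.363   0.1558]
cup_mid 0.67 [448. 185.] 821 [ 0.7203 -0.2619  0.0702] [ 0.6894 -0.2994 -0.0016] [ 0.7722 -0.2317  0.0771]
marker_mid 0.83 [169. 336.] 347 [0.3897 0.3421 0.0125] [ 0.3297  0.3063 -0.0031] [0.4427 0.3765 0.019 ]
marker_mid 0.67 [299. 243.] 177 [0.5898 0.0624 0.1021] [0.5803 0.0395 0.0543] [0.6066 0.0791 0.1579]
```

```bash
python3 - <<'E'
import cv2
a=cv2.imread('pics/scene0.png'); cv2.imwrite('pics/scene0c.png',cv2.resize(a[200:380,220:460],None,fx=3.3,fy=3.3,interpolation=2))
a=cv2.imread('pics/top0.png'); cv2.imwrite('pics/top0c.png',cv2.resize(a[180:340,200:360],None,fx=3.7,fy=3.7,interpolation=2))
E
```

```text
(no output)
```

View pics/scene0c.png

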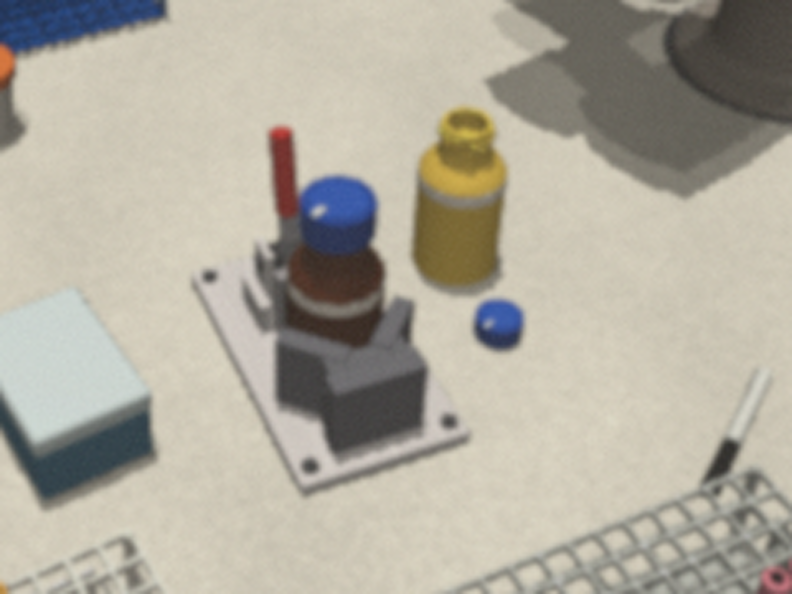

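View pics/top0c.png

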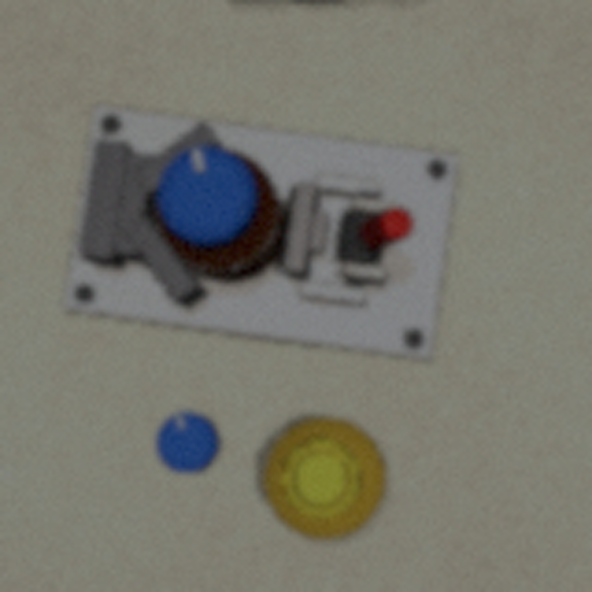

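View pics/top0.png

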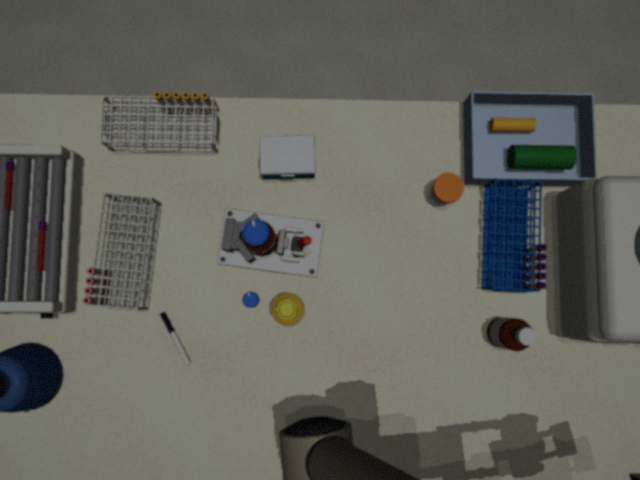

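```bash
cat > m.py <<'E'
from h import *
np.set_printoptions(precision=4,suppress=True)
def capfit(p,d):
    P,u,v=pts(p,d['mask'])
    hs=np.median(P[P[:,2]>0.15,2]) if (P[:,2]>0.15).sum()>20 else P[:,2].max()
    sel=abs(P[:,2]-hs)<0.006
    Q=P[sel]; c,r=cv2.minEnclosingCircle(Q[:,:2].astype(np.float32))
    col=p['pixels'][v[sel],u[sel]].astype(int)
    wh=Q[(col[:,2]>120)]
    out=dict(top=hs,c=np.array(c),mean=Q.mean(0),r=r,n=len(Q))
    if len(wh):
        # weighted by redness
        w=col[:,2][col[:,2]>120]-110.
        m=(wh*w[:,None]).sum(0)/w.sum(); out['mark']=m; out['ang']=np.degrees(np.arctan2(*(m[:2]-Q.mean(0)[:2])[::-1])); out['mr']=np.linalg.norm(m[:2]-Q.mean(0)[:2]); out['nw']=len(wh)
    return out
E
python3 - <<'E'
from m import *
for n in ['scene','top']:
    p=snap(n)
    d=vision.cut_out(p,'cap_centre')[0]; print(n,capfit(p,d))
    b,g,r=[p['pixels'][...,i].astype(int) for i in range(3)]
    # plate: points within z 0.008-0.016
    for d in vision.cut_out(p,'clamp')[:1]:
        P,u,v=pts(p,cv2.dilate(d['mask'].astype(np.uint8),np.ones((9,9)))>0)
        Q=P[(P[:,2]>0.007)&(P[:,2]<0.018)]; 
        print('plate',cv2.minAreaRect(Q[:,:2].astype(np.float32)*1000),len(Q))
    red=(r>110)&(g<60)&(b<60)
    P,u,v=pts(p,red); s=(np.hypot(P[:,0]-.6,P[:,1]-.06)<.06)&(P[:,2]>0.08)
    P=P[s]; print('lever',len(P))
    for lo in np.arange(.09,.17,.01):
        k=P[(P[:,2]>=lo)&(P[:,2]<lo+.01)]
        if len(k): print(lo,k.mean(0),len(k))
E
```

```text
scene {'top': np.float64(0.16943436290487657), 'c': array([0.6071, 0.1503]), 'mean': array([0.6068, 0.1544, 0.1696]), 'r': 0.028642823919653893, 'n': 327, 'mark': array([0.6105, 0.1498, 0.1703]), 'ang': np.float64(-51.23349839187728), 'mr': np.float64(0.005840714633200615), 'nw': 20}
plate ((602.7208862304688, 132.93409729003906), (232.28578186035156, 130.83328247070312), 82.56478118896484) 1386
lever 89
0.09 [0.5971 0.0666 0.0972] 9
0.09999999999999999 [0.5961 0.0653 0.1051] 11
0.10999999999999999 [0.5966 0.0634 0.1154] 13
0.11999999999999998 [0.5966 0.0612 0.1252] 14
0.12999999999999998 [0.5954 0.0594 0.1346] 15
0.13999999999999996 [0.5949 0.0579 0.1455] 16
0.14999999999999997 [0.596  0.0555 0.1533] 11
top {'top': np.float64(0.1690788162931285), 'c': array([0.6049, 0.1485]), 'mean': array([0.6045, 0.1488, 0.1692]), 'r': 0.026452092453837395, 'n': 540}
plate ((609.124267578125, 135.29078674316406), (240.6222686767578, 141.67599487304688), 82.71967315673828) 2987
lever 36
0.13999999999999996 [0.5863 0.0435 0.1498] 1
0.14999999999999997 [0.5924 0.0455 0.1539] 35
```

```bash
cat >> h.py <<'E'
def tool():
    s=observe(); return s, R.from_euler('xyz',s['tool_rot']).as_matrix()
def plan(X=None,yawy=None):
    """X target TCP; yawy: desired world heading (deg) of tool y (mod 180)"""
    s,M=tool(); h=np.degrees(np.arctan2(M[1,1],M[0,1]))
    print('t',s['time'],'pos',np.round(s['tool_pos'],4),'y-head',round(h,1),'tilt',np.round(M[:,0],3),'open',round(s['opening'],4),'F',np.round(s['contact_force'],1),'T',np.round(s['torque'],2),'q6',np.round(s['qpos'][5],2))
    if X is not None: print('slide mm',np.round(M.T@(np.array(X)-s['tool_pos'])*1000,1))
    if yawy is not None:
        d=(yawy-h+90)%180-90
        print('spin for (+ = cw from above):',round(-np.radians(d),3))
E
python3 - <<'E'
from h import *
plan([0.57,-0.03,0.30],-7.4)
p=vision.read_camera('wrist');print(np.array(p['T_tool_cam']),p['fx'])
E
```

```text
t 1.3 pos [ 0.1364 -0.507   0.2268] y-head -74.9 tilt [ 0. -0. -1.] open 0.0915 F [ 0.3  0.5 -0.6] T [ 0.05 -0.03 -0.01] q6 -0.15
slide mm [ -73.3 -348.  -542.6]
spin for (+ = cw from above): -1.179
[[ 9.23058621e-04 -2.52726098e-01  9.67537424e-01 -1.57988014e-01]
 [ 9.99999010e-01 -7.94472983e-04 -1.16154862e-03 -4.52740186e-04]
 [ 1.06223600e-03  9.67537538e-01  2.52725115e-01 -6.84566821e-02]
 [ 0.00000000e+00  0.00000000e+00  0.00000000e+00  1.00000000e+00]] 379.46273018483214
```

send_rows:
  motion:
    - {"hand": 1, "slide": [-9, -25, -39], "spin": 0}
    - {"hand": 1, "slide": [-9, -25, -39], "spin": 0}
    - {"hand": 1, "slide": [-9, -25, -39], "spin": 0}
    - {"hand": 1, "slide": [-9, -25, -39], "spin": 0}
    - {"hand": 1, "slide": [-9, -25, -39], "spin": 0}
    - {"hand": 1, "slide": [-9, -25, -39], "spin": 0}
    - {"hand": 1, "slide": [-9, -25, -39], "spin": 0}
    - {"hand": 1, "slide": [-9, -25, -39], "spin": 0}

```text
time: 2.15
tool_pos: [0.3911, -0.2276, 0.3]
tool_rot: [2.388, 1.57, -0.503]
contact_force: [1.3, -0.3, -0.4]
opening: 0.0919
```

send_rows:
  motion:
    - {"hand": 1, "slide": [0, -25, -39], "spin": 0}
    - {"hand": 1, "slide": [0, -25, -39], "spin": 0}
    - {"hand": 1, "slide": [0, -25, -39], "spin": 0}
    - {"hand": 1, "slide": [0, -25, -39], "spin": 0}
    - {"hand": 1, "slide": [0, -25, -39], "spin": 0}
    - {"hand": 1, "slide": [0, 0, 0], "spin": -0.147}
    - {"hand": 1, "slide": [0, 0, 0], "spin": -0.147}
    - {"hand": 1, "slide": [0, 0, 0], "spin": -0.147}

```text
time: 2.95
tool_pos: [0.5584, -0.0429, 0.3013]
tool_rot: [2.082, 1.565, -0.353]
contact_force: [-0.3, -0.1, 0.6]
opening: 0.0918
```

send_rows:
  motion:
    - {"hand": 1, "slide": [0, 0, 0], "spin": -0.147}
    - {"hand": 1, "slide": [0, 0, 0], "spin": -0.147}
    - {"hand": 1, "slide": [0, 0, 0], "spin": -0.147}
    - {"hand": 1, "slide": [0, 0, 0], "spin": -0.147}
    - {"hand": 1, "slide": [0, 0, 0], "spin": -0.147}

```text
time: 3.45
tool_pos: [0.5585, -0.0421, 0.3007]
tool_rot: [1.315, 1.566, -0.372]
contact_force: [0.2, 0.2, -0.9]
opening: 0.0918
```

```bash
python3 - <<'E'
from m import *
plan([0.57,-0.03,0.30],-7.4)
p=snap('wrist','w1.png')
for t in ['cap_centre','lever','clamp']:
    for d in vision.cut_out(p,t)[:3]:
        P,u,v=pts(p,d['mask']); print(t,round(d['conf'],2),d['uv'],len(P),np.median(P,0) if len(P) else '')
E
```

```text
t 3.45 pos [ 0.5585 -0.0421  0.3007] y-head -6.6 tilt [ 0.004 -0.002 -1.   ] open 0.0918 F [ 0.2  0.2 -0.9] T [-0.06 -0.13  0.02] q6 -0.1
slide mm [  0.7  10.  -13.3]
spin for (+ = cw from above): 0.013
cap_centre 0.81 [212.2, 11.2] 864 [0.4745 0.1662 0.0185]
lever 0.55 [343.8, 96.4] 1101 [0.5911 0.0586 0.1234]
clamp 0.95 [335.8, 82.9] 14476 [0.5906 0.0817 0.0126]
```

View pics/w1.png

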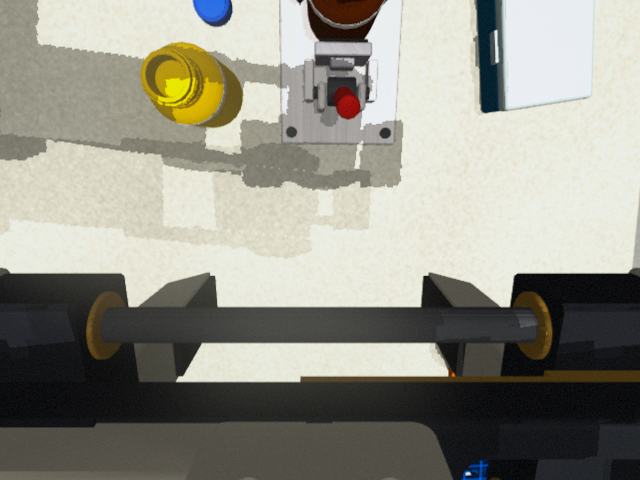

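```bash
python3 - <<'E'
from m import *
p=snap('wrist')
b,g,r=[p['pixels'][...,i].astype(int) for i in range(3)]
red=(r>90)&(g<60)&(b<60)
P,u,v=pts(p,red); P=P[(np.hypot(P[:,0]-.6,P[:,1]-.06)<.06)&(P[:,2]>0.08)]
for lo in np.arange(.09,.17,.01):
    k=P[(P[:,2]>=lo)&(P[:,2]<lo+.01)]
    if len(k): print(round(lo,2),k.mean(0),k.min(0),k.max(0),len(k))
# plate
P,u,v=pts(p,np.ones((480,640),bool))
Q=P[(P[:,2]>.008)&(P[:,2]<.017)&(P[:,0]>.5)&(P[:,0]<.7)&(P[:,1]>-0.02)]
a=np.radians(-7.4); X=np.array([np.cos(a),np.sin(a)]);Y=np.array([-np.sin(a),np.cos(a)])
for aa in [-9,-8,-7.4,-7,-6]:
    a=np.radians(aa); X=np.array([np.cos(a),np.sin(a)]);Y=np.array([-np.sin(a),np.cos(a)])
    q=Q[:,:2]@np.c_[X,Y]; print(aa,np.percentile(q,[0.5,99.5],0).ravel(),len(q))
q=Q[:,:2]@np.c_[X,Y]
print(cv2.minAreaRect(Q[:,:2].astype(np.float32)*1000))
E
```

```text
0.09 [0.5954 0.0669 0.0973] [0.5911 0.066  0.0961] [0.5991 0.0676 0.0992] 6
0.1 [0.5937 0.0653 0.1056] [0.5898 0.064  0.1006] [0.5993 0.0666 0.1099] 13
0.11 [0.5939 0.0634 0.1154] [0.5906 0.0623 0.1109] [0.5981 0.0642 0.1191] 10
0.12 [0.5932 0.0614 0.1245] [0.589  0.0603 0.1202] [0.5981 0.0623 0.1292] 14
0.13 [0.5932 0.0592 0.1348] [0.5886 0.0574 0.1301] [0.5982 0.0606 0.1393] 18
0.14 [0.5929 0.0552 0.146 ] [0.5859 0.0393 0.1401] [0.6014 0.0584 0.15  ] 28
0.15 [0.5924 0.0473 0.1535] [0.5841 0.0385 0.1502] [0.6014 0.0561 0.156 ] 438
-9 [0.5111 0.1088 0.6412 0.2545] 10458
-8 [0.5149 0.0991 0.6438 0.2441] 10458
-7.4 [0.5168 0.093  0.6455 0.2382] 10458
-7 [0.5179 0.089  0.6467 0.2342] 10458
-6 [0.5204 0.0786 0.6499 0.2242] 10458
((597.9183959960938, 90.09869384765625), (146.75144958496094, 130.25262451171875), 82.69760131835938)
```

```bash
python3 - <<'E'
from m import *
plan([0.5927,0.0497,0.124],-7.4)
E
```

```text
t 3.7 pos [ 0.5585 -0.0421  0.3007] y-head -7.2 tilt [ 0.004 -0.002 -1.   ] open 0.092 F [-0.3  0.4  0. ] T [ 0.   -0.14 -0.01] q6 -0.09
slide mm [176.7  21.6 -95.6]
spin for (+ = cw from above): 0.003
```

send_rows:
  motion:
    - {"hand": 1, "slide": [8, 7, -32], "spin": 0}
    - {"hand": 1, "slide": [8, 7, -32], "spin": 0}
    - {"hand": 1, "slide": [8, 7, -32], "spin": 0}
    - {"hand": 1, "slide": [40, 0, 0], "spin": 0}
    - {"hand": 1, "slide": [40, 0, 0], "spin": 0}
    - {"hand": 1, "slide": [25, 0, 0], "spin": 0}

```text
time: 4.3
tool_pos: [0.5974, 0.0532, 0.1728]
tool_rot: [1.567, 1.553, -0.15]
contact_force: [0.0, 0.8, -0.0]
opening: 0.0919
```

```bash
python3 - <<'E'
from m import *
plan([0.5927,0.0497,0.124],-7.4)
p=snap('wrist','w2.png')
E
```

```text
t 4.3 pos [0.5974 0.0532 0.1728] y-head -8.4 tilt [ 0.017 -0.003 -1.   ] open 0.0919 F [ 0.   0.8 -0. ] T [-0.02 -0.08  0.04] q6 0.11
slide mm [48.7 -4.9  4.2]
spin for (+ = cw from above): -0.017
```

View pics/w2.png

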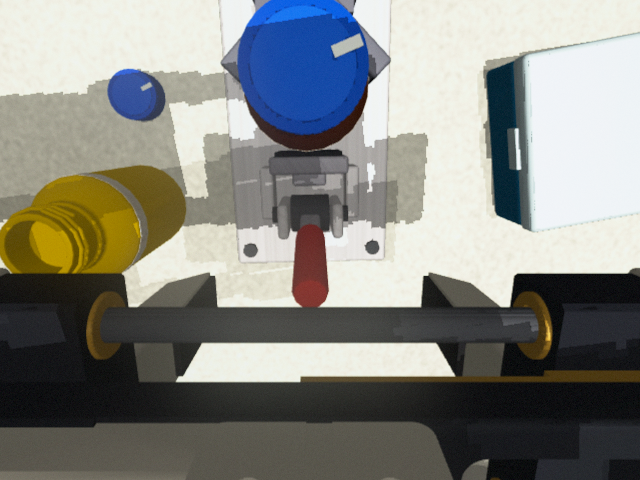

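send_rows:
  motion:
    - {"hand": 1, "slide": [25, -2, 2], "spin": -0.01}
    - {"hand": 1, "slide": [22, -2, 2], "spin": 0}
    - {"hand": 1, "slide": [0, 0, 0], "spin": 0}

```text
time: 4.65
tool_pos: [0.5915, 0.0496, 0.1209]
tool_rot: [1.477, 1.561, -0.237]
contact_force: [-1.0, -0.1, -0.0]
opening: 0.0915
```

```bash
python3 - <<'E'
from m import *
plan([0.5927,0.0497,0.124],-7.4)
p=snap('wrist','w3.png')
d=vision.cut_out(p,'cap_centre')[0]; print(d['uv'],capfit(p,d))
plan()
E
```

```text
t 4.65 pos [0.5915 0.0496 0.1209] y-head -8.2 tilt [ 0.01  -0.002 -1.   ] open 0.0915 F [-1.  -0.1 -0. ] T [ 0.03 -0.06  0.01] q6 0.1
slide mm [-3.1  1.2 -0.3]
spin for (+ = cw from above): -0.013
[322.3, 45.3] {'top': np.float64(0.1687036927547833), 'c': array([0.6055, 0.1495]), 'mean': array([0.6043, 0.1402, 0.1687]), 'r': 0.02641286328434944, 'n': 18253, 'mark': array([0.5927, 0.1491, 0.1673]), 'ang': np.float64(142.5396212109588), 'mr': np.float64(0.014549219779238782), 'nw': 16}
t 4.75 pos [0.5935 0.0497 0.1238] y-head -8.1 tilt [ 0.015 -0.003 -1.   ] open 0.0918 F [ 1.1 -0.4  0.7] T [-0.06 -0.05  0.01] q6 0.1
```

View pics/w3.png

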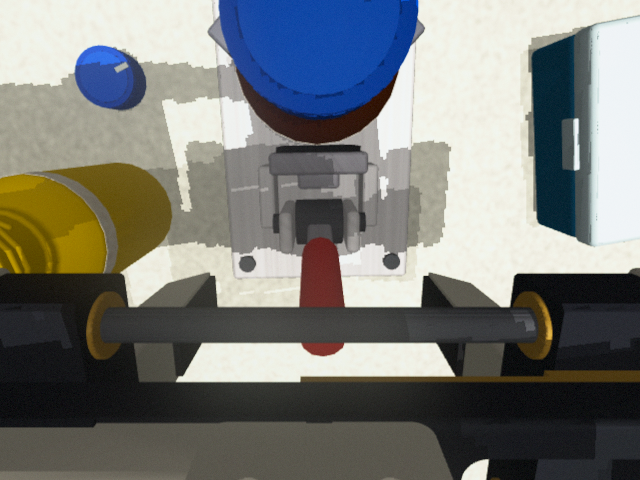

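send_rows:
  motion:
    - {"hand": -1, "slide": [0, 0, 0], "spin": 0}
    - {"hand": -1, "slide": [0, 0, 0], "spin": 0}
    - {"hand": -1, "slide": [0, 0, 0], "spin": 0}
    - {"hand": -1, "slide": [0, 0, 0], "spin": 0}
    - {"hand": -1, "slide": [0, 0, 0], "spin": 0}
  grip_force: 15

```text
time: 5.25
tool_pos: [0.5968, 0.0497, 0.1299]
tool_rot: [1.6, 1.545, -0.114]
contact_force: [0.7, -0.3, 0.0]
opening: 0.0567
```

```bash
python3 - <<'E'
from m import *
plan([0.5927,0.0497,0.124],-7.4)
s,M=tool()
Y=np.array([.1288,.9917]); h=np.array([.5951,.0679])
g=s['tool_pos']-0.019*M[:,0]; dy=-(g[:2]-h)@Y; dz=g[2]-.05
print('grasp',g,dy,dz,'theta',np.arctan2(dy,dz),'r',np.hypot(dy,dz))
E
```

```text
t 5.25 pos [0.5968 0.0497 0.1299] y-head -8.2 tilt [ 0.025 -0.003 -1.   ] open 0.0567 F [ 0.7 -0.3  0. ] T [-0.03 -0.13 -0.  ] q6 0.1
slide mm [ 5.8 -4.2  0.6]
spin for (+ = cw from above): -0.014
grasp [0.5963 0.0497 0.1489] 0.017848293221016744 0.0989312239557467 theta 0.17849113039116718 r 0.1005283474662023
```

```bash
python3 - <<'E'
from m import *
for i in range(4):
    s=observe(); print(s['time'],s['qpos'],s['qvel'],s['joint_efforts'],s['tool_pos'],s['tool_rot'])
    vision.read_camera('top')
E
```

```text
5.25 [-0.0439  0.5492  1.4709 -0.002   1.0962  0.1002] [-0.0012 -0.0052 -0.0069  0.0012  0.0029  0.0011] [ -0.0035 -51.7429 -22.6857   0.0691  -0.0909   0.0032] [0.5968 0.0497 0.1299] [ 1.6002  1.5454 -0.1138]
5.3 [-0.0439  0.5492  1.4709 -0.002   1.0962  0.1002] [-0.001   0.0049  0.0049 -0.0011 -0.0021 -0.0013] [ -0.0195 -51.3791 -22.426    0.0654  -0.0679   0.0028] [0.5968 0.0497 0.1299] [ 1.5996  1.5454 -0.1144]
5.35 [-0.0439  0.5494  1.4711 -0.002   1.0961  0.1002] [ 0.0005  0.0051  0.0047 -0.0023 -0.0016 -0.0031] [  0.0055 -51.7934 -22.679    0.0694  -0.082    0.005 ] [0.5967 0.0497 0.1297] [ 1.6001  1.5458 -0.1139]
5.4 [-0.044   0.5497  1.4713 -0.002   1.0961  0.1002] [-0.0005  0.0036  0.0037 -0.0002 -0.0002  0.0015] [  0.005  -51.8594 -22.7128   0.0697  -0.0893   0.0037] [0.5965 0.0497 0.1295] [ 1.599   1.5462 -0.1151]
```

send_rows:
  motion:
    - {"hand": -1, "slide": [0, 0, 0], "spin": 0}

```text
time: 5.55
tool_pos: [0.5964, 0.0497, 0.1293]
tool_rot: [1.598, 1.547, -0.116]
contact_force: [-0.3, 0.4, -0.0]
opening: 0.0325
```

```bash
python3 - <<'E'
from m import *
for i in range(1):
    s=observe(); print(s['time'],s['qpos'],s['qvel'],s['joint_efforts'],s['tool_pos'],s['tool_rot'],s['contact_force'])
E
```

```text
5.55 [-0.044   0.5499  1.4715 -0.002   1.0961  0.1002] [-0.0009  0.0018  0.0032 -0.     -0.001  -0.0006] [  0.0041 -51.7622 -22.6363   0.069   -0.0852   0.0019] [0.5964 0.0497 0.1293] [ 1.5976  1.5467 -0.1165] [-0.2937  0.4198 -0.0113]
```

send_rows:
  motion:
    - {"hand": -1, "slide": [0, 0, 0], "spin": 0}
    - {"hand": -1, "slide": [0, 0, 0], "spin": 0}

```text
time: 5.75
tool_pos: [0.593, 0.0502, 0.1289]
tool_rot: [1.581, 1.555, -0.133]
contact_force: [-7.4, 0.1, 6.7]
opening: 0.0187
```

```bash
python3 - <<'E'
from m import *
for i in range(1):
    s=observe(); print(s['time'],s['qpos'],s['qvel'],s['joint_efforts'],s['tool_pos'],s['tool_rot'],s['contact_force'],s['opening'])
E
```

```text
5.75 [-0.0436  0.5491  1.4741 -0.0016  1.1028  0.1002] [-0.0011 -0.005   0.0018 -0.0033 -0.0062 -0.0006] [ -1.045  -46.5061 -24.2824   0.0125  -3.0932   0.0328] [0.593  0.0502 0.1289] [ 1.5807  1.5552 -0.1331] [-7.4124  0.1346  6.6899] 0.018714020357036343
```

send_rows:
  motion:
    - {"hand": -1, "slide": [3, 0, 12], "spin": 0}
    - {"hand": -1, "slide": [5, 0, 12], "spin": 0}
    - {"hand": -1, "slide": [6, 0, 11], "spin": 0}

```text
time: 6.05
tool_pos: [0.5891, 0.0209, 0.1178]
tool_rot: [1.998, 1.55, 0.286]
contact_force: [-0.9, 6.1, 7.2]
opening: 0.0185
```

```bash
cat > lev.py <<'E'
from m import *
plan([0.5927,0.0497,0.124],-7.4)
s,M=tool()
Y=np.array([.1288,.9917]); h=np.array([.5951,.0679])
g=s['tool_pos']-0.019*M[:,0]; dy=-(g[:2]-h)@Y; dz=g[2]-.05
print('grasp',g,dy,dz,'theta',np.arctan2(dy,dz),'r',np.hypot(dy,dz),'xoff',(g[:2]-h)@[Y[1],-Y[0]])
E
python3 lev.py
```

```text
t 6.05 pos [0.5891 0.0209 0.1178] y-head -8.1 tilt [ 0.02   0.006 -1.   ] open 0.0185 F [-0.9  6.1  7.2] T [1.11 0.41 0.15] q6 0.04
slide mm [ -5.9  -0.4 -29.1]
spin for (+ = cw from above): -0.012
grasp [0.5888 0.0208 0.1368] 0.047564823282161 0.08681905841048095 theta 0.5011999187430295 r 0.09899475398800538 xoff -0.00021581372942402425
```

send_rows:
  motion:
    - {"hand": -1, "slide": [7, 0, 11], "spin": 0}
    - {"hand": -1, "slide": [9, 0, 11], "spin": 0}
    - {"hand": -1, "slide": [10, 0, 9], "spin": 0}
    - {"hand": -1, "slide": [11, 0, 8], "spin": 0}

```text
time: 6.45
tool_pos: [0.5849, -0.0148, 0.0844]
tool_rot: [2.141, 1.544, 0.431]
contact_force: [-2.7, 3.5, 7.9]
opening: 0.0182
```

```bash
python3 lev.py
```

```text
t 6.45 pos [ 0.5849 -0.0148  0.0844] y-head -8.0 tilt [ 0.025  0.011 -1.   ] open 0.0182 F [-2.7  3.5  7.9] T [0.66 0.44 0.08] q6 -0.04
slide mm [-38.6  -0.3 -65.6]
spin for (+ = cw from above): -0.01
grasp [ 0.5844 -0.015   0.1034] 0.08362359105202742 0.05344037889307009 theta 1.002151237360807 r 0.09924101509291212 xoff 6.987424470999114e-05
```

send_rows:
  motion:
    - {"hand": -1, "slide": [12, 0, 7], "spin": 0}
    - {"hand": -1, "slide": [13, 0, 5], "spin": 0}
    - {"hand": -1, "slide": [13, 0, 4], "spin": 0}
    - {"hand": -1, "slide": [12, 0, 2], "spin": 0}

```text
time: 6.85
tool_pos: [0.5828, -0.0321, 0.037]
tool_rot: [2.176, 1.542, 0.466]
contact_force: [-4.7, 1.4, 11.8]
opening: 0.0183
```

```bash
python3 lev.py
```

```text
t 6.85 pos [ 0.5828 -0.0321  0.037 ] y-head -8.0 tilt [ 0.025  0.013 -1.   ] open 0.0183 F [-4.7  1.4 11.8] T [0.35 0.67 0.05] q6 -0.07
slide mm [-85.6   0.4 -83.8]
spin for (+ = cw from above): -0.01
grasp [ 0.5824 -0.0323  0.056 ] 0.10103454418542647 0.006027313608820015 theta 1.51121097590867 r 0.10121416713136536 xoff 0.00027169954366640034
```

send_rows:
  motion:
    - {"hand": -1, "slide": [6, 0, 0], "spin": 0}
    - {"hand": -1, "slide": [6, 0, 0], "spin": 0}

```text
time: 7.05
tool_pos: [0.583, -0.0327, 0.0277]
tool_rot: [2.141, 1.542, 0.432]
contact_force: [-10.0, 0.2, 23.0]
opening: 0.0183
```

```bash
python3 lev.py; python3 - <<'E'
from m import *
snap('scene','s4.png')
a=cv2.imread('pics/s4.png'); cv2.imwrite('pics/s4c.png',cv2.resize(a[180:380,200:460],None,fx=3,fy=3,interpolation=2))
E
```

```text
t 7.05 pos [ 0.583  -0.0327  0.0277] y-head -8.0 tilt [ 0.026  0.012 -1.   ] open 0.0183 F [-10.    0.2  23. ] T [0.09 1.31 0.06] q6 -0.07
slide mm [-95.1   0.5 -84.4]
spin for (+ = cw from above): -0.01
grasp [ 0.5825 -0.0329  0.0467] 0.10156502314599183 -0.0033414617520833023 theta 1.6036841935060837 r 0.10161997487347894 xoff 0.0005300624215090616
```

View pics/s4c.png

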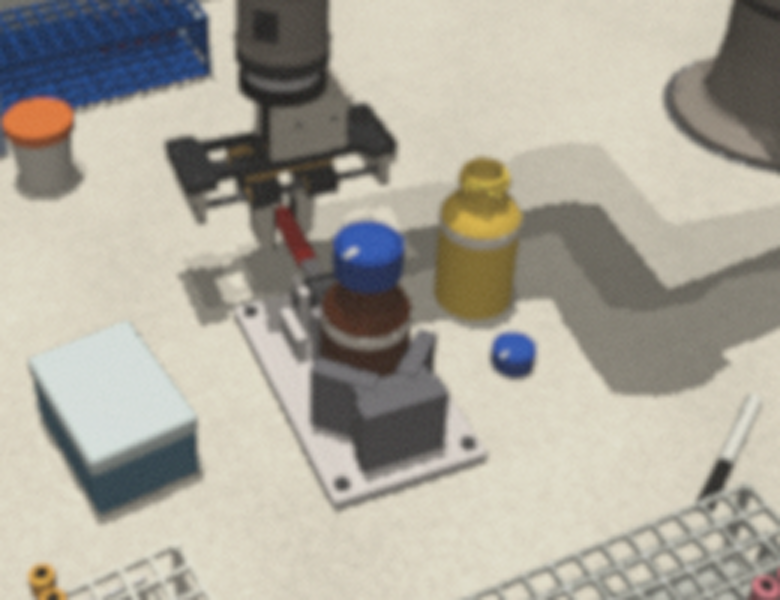

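send_rows:
  motion:
    - {"hand": -1, "slide": [0, 0, 0], "spin": 0}
    - {"hand": 1, "slide": [0, 0, 0], "spin": 0}
    - {"hand": 1, "slide": [0, 0, 0], "spin": 0}
    - {"hand": 1, "slide": [0, 0, 0], "spin": 0}
    - {"hand": 1, "slide": [0, 0, 0], "spin": 0}
    - {"hand": 1, "slide": [0, 0, 0], "spin": 0}

```text
time: 7.7
tool_pos: [0.5831, -0.0327, 0.0273]
tool_rot: [2.137, 1.542, 0.427]
contact_force: [-0.0, 0.5, -0.4]
opening: 0.0538
```

```bash
python3 lev.py
```

```text
t 7.7 pos [ 0.5831 -0.0327  0.0273] y-head -8.0 tilt [ 0.026  0.012 -1.   ] open 0.0538 F [-0.   0.5 -0.4] T [ 0.01 -0.12  0.  ] q6 -0.07
slide mm [-95.5   0.4 -84.4]
spin for (+ = cw from above): -0.01
grasp [ 0.5826 -0.0329  0.0463] 0.10162422015161238 -0.0037450671725173384 theta 1.6076317699834037 r 0.10169320355633431 xoff 0.0005746910125937893
```

send_rows:
  motion:
    - {"hand": 1, "slide": [-20, 0, 0], "spin": 0}
    - {"hand": 1, "slide": [-40, 0, 0], "spin": 0}
    - {"hand": 1, "slide": [-40, 0, 0], "spin": 0}
    - {"hand": 1, "slide": [-40, 0, 0], "spin": 0}
    - {"hand": 1, "slide": [-40, 0, 0], "spin": 0}
    - {"hand": 1, "slide": [-40, 0, 0], "spin": 0}
    - {"hand": 1, "slide": [-10, 0, -20], "spin": 0}
    - {"hand": 1, "slide": [0, 0, -20], "spin": 0}

```text
time: 8.5
tool_pos: [0.5819, 0.0028, 0.2653]
tool_rot: [2.229, 1.546, 0.516]
contact_force: [0.8, 0.8, -1.1]
opening: 0.0919
```

```bash
python3 - <<'E'
from m import *
plan([0.599,0.055,0.26],-7.4)
p=snap('top','t5.png')
plan([0.599,0.055,0.26],-7.4)
b,g,r=[p['pixels'][...,i].astype(int) for i in range(3)]
red=(r>90)&(g<60)&(b<60)
P,u,v=pts(p,red); k=(np.hypot(P[:,0]-.59,P[:,1]-.0)<.1)&(P[:,2]>0.02)&(P[:,2]<.16);P=P[k]
print(len(P)); print(np.percentile(P,[2,50,98],0)) if len(P) else 0
a=cv2.imread('pics/t5.png'); cv2.imwrite('pics/t5c.png',cv2.resize(a[180:340,200:400],None,fx=3.5,fy=3.5,interpolation=2))
E
```

```text
t 8.5 pos [0.5819 0.0028 0.2653] y-head -8.2 tilt [ 0.022  0.012 -1.   ] open 0.0919 F [ 0.8  0.8 -1.1] T [-0.03 -0.08  0.01] q6 0.01
slide mm [  6.3   9.4 -54. ]
spin for (+ = cw from above): -0.014
t 8.55 pos [0.5821 0.0057 0.2651] y-head -8.1 tilt [ 0.022  0.014 -1.   ] open 0.0914 F [-0.3  2.1  0.1] T [ 0.05 -0.08 -0.03] q6 0.01
slide mm [  6.2   9.7 -51.1]
spin for (+ = cw from above): -0.012
0
```

View pics/t5c.png

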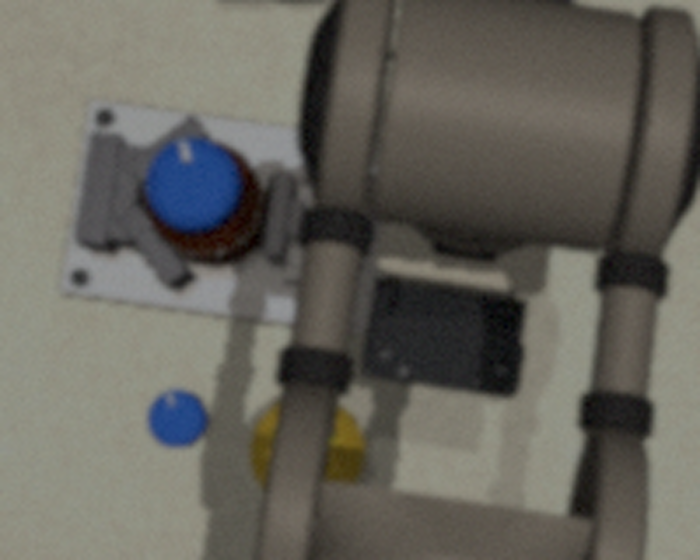

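send_rows:
  motion:
    - {"hand": 1, "slide": [3, 4, -25], "spin": -0.01}
    - {"hand": 1, "slide": [2, 4, -25], "spin": 0}
    - {"hand": 1, "slide": [0, 0, 0], "spin": 0}
    - {"hand": 1, "slide": [0, 0, 0], "spin": 0}

```text
time: 8.95
tool_pos: [0.5969, 0.0557, 0.2604]
tool_rot: [2.258, 1.546, 0.558]
contact_force: [-0.4, -0.3, 0.4]
opening: 0.0917
```

```bash
python3 - <<'E'
from m import *
plan([0.599,0.055,0.26],-7.4)
p=snap('wrist','w6.png')
plan([0.6055,0.1495,0.26],-7.4)
d=vision.cut_out(p,'cap_centre')[0]; print(d['uv'],d['conf'],capfit(p,d))
b,g,r=[p['pixels'][...,i].astype(int) for i in range(3)]
red=(r>90)&(g<60)&(b<60)
P,u,v=pts(p,red); k=(np.hypot(P[:,0]-.59,P[:,1]-.0)<.1)&(P[:,2]>0.02)&(P[:,2]<.16);P=P[k]
print(len(P)); print(np.percentile(P,[2,50,98],0)) if len(P) else 0
E
```

```text
t 8.95 pos [0.5969 0.0557 0.2604] y-head -7.4 tilt [ 0.021  0.013 -1.   ] open 0.0917 F [-0.4 -0.3  0.4] T [-0.03 -0.06 -0.02] q6 0.08
slide mm [0.4 2.2 0.5]
spin for (+ = cw from above): 0.0
t 9.0 pos [0.5968 0.0556 0.2603] y-head -7.4 tilt [ 0.021  0.014 -1.   ] open 0.0916 F [ 0.3  0.6 -0.3] T [-0.1  -0.06 -0.01] q6 0.08
slide mm [  1.7  -3.5 -94.2]
spin for (+ = cw from above): -0.0
[176.7, 108.4] 0.57 {'top': np.float64(0.021804928693882786), 'c': array([0.4729, 0.1742]), 'mean': array([0.4734, 0.1744, 0.0189]), 'r': 0.01892910711467266, 'n': 1161, 'mark': array([0.4823, 0.1767, 0.0192]), 'ang': np.float64(14.26497831586195), 'mr': np.float64(0.00920165002931744), 'nw': 43}
208
[[ 0.5777 -0.028   0.0582]
 [ 0.5915  0.0216  0.0643]
 [ 0.5982  0.0326  0.0723]]
```

View pics/w6.png

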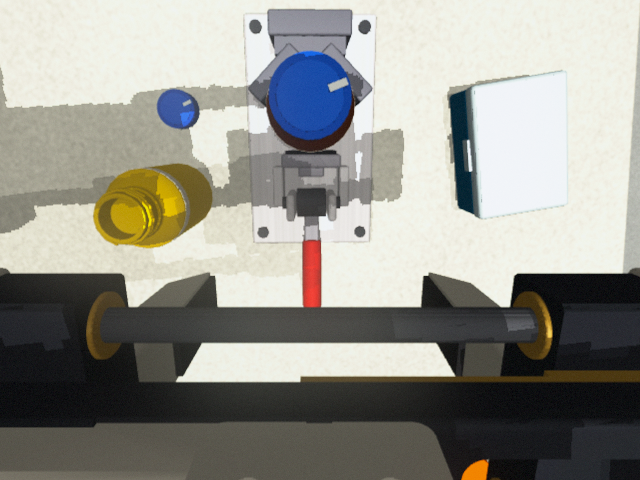

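```bash
cat >> m.py <<'E'
def cap(p,c0=(.6055,.1495)):
    P,u,v=pts(p,np.ones((480,640),bool))
    s=(np.hypot(P[:,0]-c0[0],P[:,1]-c0[1])<.045)&(P[:,2]>.152)&(P[:,2]<.180)
    P,u,v=P[s],u[s],v[s]; top=np.median(P[:,2]); k=abs(P[:,2]-top)<.006; P,u,v=P[k],u[k],v[k]
    c,r=cv2.minEnclosingCircle(P[:,:2].astype(np.float32))
    A=np.c_[P[:,:2],np.ones(len(P))]; pl=np.linalg.lstsq(A,P[:,2],rcond=None)[0]
    col=p['pixels'][v,u].astype(int); w=(col[:,2]>110)&(col[:,1]>110); W=P[w]
    print('cap top',top,'c',np.array(c),'r',r,'n',len(P),'slope',pl[:2])
    if w.sum()>5:
        m=W.mean(0)[:2]; print('mark',m,'rad',np.linalg.norm(m-c),'ang',np.degrees(np.arctan2(m[1]-c[1],m[0]-c[0])),w.sum())
E
python3 - <<'E'
from m import *
p=snap('wrist'); cap(p)
E
```

```text
cap top 0.1688121795718823 c [0.6058 0.1513] r 0.02657335251569748 n 5801 slope [0.0029 0.0058]
mark [0.624  0.1559] rad 0.01874460707809858 ang 14.176121243106628 159
```

send_rows:
  motion:
    - {"hand": 1, "slide": [2, 0, -31], "spin": 0}
    - {"hand": 1, "slide": [2, -1, -31], "spin": 0}
    - {"hand": 1, "slide": [2, -2, -31], "spin": 0}
    - {"hand": 1, "slide": [-50, 0, 0], "spin": 0}
    - {"hand": 1, "slide": [0, 0, 0], "spin": 0}
    - {"hand": 1, "slide": [0, 0, 0], "spin": 0}

```text
time: 9.7
tool_pos: [0.6055, 0.1438, 0.3063]
tool_rot: [2.244, 1.548, 0.535]
contact_force: [0.8, 0.2, -1.9]
opening: 0.0917
```

```bash
python3 - <<'E'
from m import *
plan([0.6058,0.151,0.16],-7.4)
E
```

```text
t 9.7 pos [0.6055 0.1438 0.3063] y-head -8.0 tilt [ 0.019  0.011 -1.   ] open 0.0917 F [ 0.8  0.2 -1.9] T [-0.06 -0.1  -0.09] q6 0.24
slide mm [146.4  -3.3  -5.1]
spin for (+ = cw from above): -0.01
```

send_rows:
  motion:
    - {"hand": 1, "slide": [30, -1, -2], "spin": 0}
    - {"hand": 1, "slide": [30, -1, -2], "spin": 0}
    - {"hand": 1, "slide": [30, -1, -2], "spin": 0}
    - {"hand": 1, "slide": [20, 0, 0], "spin": 0}
    - {"hand": 1, "slide": [10, 0, 0], "spin": 0}
    - {"hand": 1, "slide": [0, 0, 0], "spin": 0}

```text
time: 10.3
tool_pos: [0.6072, 0.1458, 0.1838]
tool_rot: [2.115, 1.544, 0.399]
contact_force: [0.4, 0.0, 0.4]
opening: 0.0921
```

```bash
python3 - <<'E'
from m import *
plan([0.6058,0.151,0.140],-7.4)
p=snap('wrist','w7.png'); cap(p)
plan([0.6058,0.151,0.140],-7.4)
E
```

```text
t 10.3 pos [0.6072 0.1458 0.1838] y-head -8.4 tilt [ 0.025  0.01  -1.   ] open 0.0921 F [0.4 0.  0.4] T [-0.04 -0.12  0.02] q6 0.25
slide mm [43.8 -3.1 -4.4]
spin for (+ = cw from above): -0.017
cap top 0.1686645715616929 c [0.6056 0.1516] r 0.026474913582205772 n 7845 slope [-0.0007 -0.0198]
mark [0.6188 0.1541] rad 0.013415070614805636 ang 10.95428197236572 259
t 10.35 pos [0.6076 0.1458 0.1847] y-head -8.4 tilt [ 0.026  0.011 -1.   ] open 0.0917 F [-0.1 -0.1  0.4] T [-0.03 -0.07  0.01] q6 0.25
slide mm [44.7 -3.6 -4.2]
spin for (+ = cw from above): -0.017
```

View pics/w7.png

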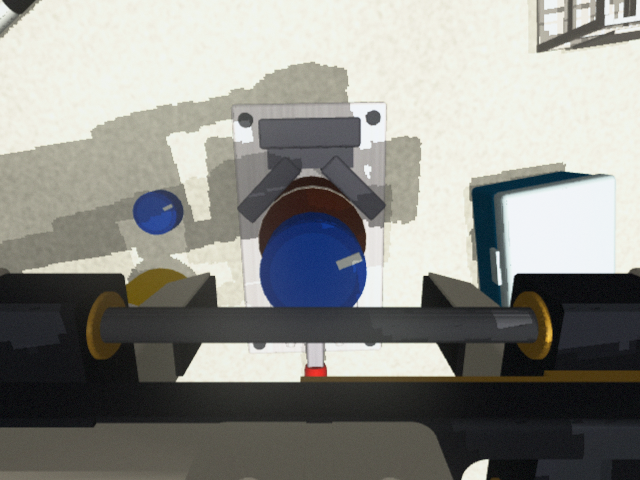

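send_rows:
  motion:
    - {"hand": 1, "slide": [15, -2, -2], "spin": 0}
    - {"hand": 1, "slide": [12, -1, -1], "spin": 0}
    - {"hand": 1, "slide": [10, 0, -1], "spin": 0}
    - {"hand": 1, "slide": [5, 0, 0], "spin": 0}
    - {"hand": 1, "slide": [0, 0, 0], "spin": 0}

```text
time: 10.85
tool_pos: [0.6096, 0.15, 0.1461]
tool_rot: [2.028, 1.533, 0.311]
contact_force: [0.1, -0.3, -0.1]
opening: 0.0914
```

```bash
python3 - <<'E'
from m import *
plan([0.6058,0.1513,0.140],-7.4)
E
```

```text
t 10.85 pos [0.6096 0.15   0.1461] y-head -8.4 tilt [ 0.036  0.011 -0.999] open 0.0914 F [ 0.1 -0.3 -0.1] T [-0.04 -0.06 -0.04] q6 0.26
slide mm [ 5.9 -4.2 -0.6]
spin for (+ = cw from above): -0.018
```

send_rows:
  motion:
    - {"hand": 1, "slide": [-50, -2, 0], "spin": 0}
    - {"hand": 1, "slide": [0, 0, 0], "spin": 0}

```text
time: 11.05
tool_pos: [0.6062, 0.1497, 0.1974]
tool_rot: [2.028, 1.534, 0.311]
contact_force: [0.6, 0.3, 0.5]
opening: 0.0919
```

```bash
python3 - <<'E'
from m import *
for i in range(7):
    plan([0.6058,0.1513,0.140] if i==6 else None)
    vision.read_camera('top')
E
```

```text
t 11.05 pos [0.6062 0.1497 0.1974] y-head -8.4 tilt [ 0.035  0.011 -0.999] open 0.0919 F [0.6 0.3 0.5] T [-0.   -0.09 -0.02] q6 0.26
t 11.1 pos [0.6042 0.1494 0.1933] y-head -8.4 tilt [ 0.028  0.01  -1.   ] open 0.0919 F [ 0.2 -0.5 -1.8] T [ 0.01 -0.07 -0.07] q6 0.26
t 11.15 pos [0.6032 0.1493 0.1913] y-head -8.4 tilt [ 0.025  0.01  -1.   ] open 0.092 F [ 0.6 -0.2 -0.3] T [-0.08 -0.1  -0.01] q6 0.26
t 11.2 pos [0.6027 0.1492 0.1902] y-head -8.4 tilt [ 0.023  0.01  -1.   ] open 0.0915 F [-0.7 -0.8 -1. ] T [-0.05 -0.09 -0.01] q6 0.26
t 11.25 pos [0.6025 0.1491 0.1896] y-head -8.4 tilt [ 0.022  0.01  -1.   ] open 0.0918 F [ 0.   0.2 -0. ] T [-0.   -0.09 -0.03] q6 0.26
t 11.3 pos [0.6024 0.1491 0.1893] y-head -8.4 tilt [ 0.021  0.01  -1.   ] open 0.0921 F [-0.2 -0.3 -0.3] T [-0.02 -0.05 -0.02] q6 0.26
t 11.35 pos [0.6024 0.1491 0.1892] y-head -8.4 tilt [ 0.021  0.01  -1.   ] open 0.0915 F [-0.3 -0.  -0.5] T [-0.06 -0.1   0.01] q6 0.26
slide mm [49.3  2.1 -2. ]
```

send_rows:
  motion:
    - {"hand": 1, "slide": [-50, 2, -2], "spin": 0}
    - {"hand": 1, "slide": [0, 0, 0], "spin": 0}

```text
time: 11.6
tool_pos: [0.603, 0.1503, 0.2387]
tool_rot: [2.212, 1.552, 0.493]
contact_force: [1.6, -0.3, 1.1]
opening: 0.092
```

```bash
cat > settle.py <<'E'
from m import *
import sys
n=int(sys.argv[1])
for i in range(n): vision.read_camera('top')
plan(*(eval(a) for a in sys.argv[2:]))
E
python3 settle.py 6 [0.6058,0.1513,0.140] -7.4
```

```text
t 11.9 pos [0.5995 0.1496 0.2311] y-head -8.5 tilt [ 0.003  0.007 -1.   ] open 0.092 F [-0.1  0.1  0.9] T [-0.04 -0.06  0.01] q6 0.26
slide mm [91.1  5.7 -1.9]
spin for (+ = cw from above): -0.019
```

send_rows:
  motion:
    - {"hand": 1, "slide": [45, 4, -1], "spin": -0.02}

```text
time: 12.0
tool_pos: [0.6072, 0.1509, 0.1913]
tool_rot: [2.21, 1.553, 0.512]
contact_force: [1.5, 0.3, -0.7]
opening: 0.0919
```

```bash
python3 settle.py 6 [0.6058,0.1513,0.140] -7.4
```

```text
t 12.3 pos [0.6045 0.1505 0.1877] y-head -7.3 tilt [ 0.005  0.008 -1.   ] open 0.0917 F [-0.5  0.5  0.7] T [-0.   -0.12  0.03] q6 0.24
slide mm [47.7  1.  -0.6]
spin for (+ = cw from above): 0.001
```

send_rows:
  motion:
    - {"hand": 1, "slide": [47, 1, -1], "spin": 0}

```text
time: 12.4
tool_pos: [0.6109, 0.1523, 0.1485]
tool_rot: [2.113, 1.547, 0.414]
contact_force: [1.0, 0.5, -0.1]
opening: 0.0916
```

```bash
python3 settle.py 6 [0.6058,0.1513,0.140] -7.4; python3 -c "
from m import *
p=snap('wrist','w8.png')"
```

```text
t 12.7 pos [0.607  0.1518 0.1432] y-head -7.3 tilt [ 0.009  0.008 -1.   ] open 0.0916 F [-0.1 -0.8  0.5] T [-0.07 -0.09  0.04] q6 0.24
slide mm [ 3.2 -1.1  0.7]
spin for (+ = cw from above): 0.001
```

View pics/w8.png

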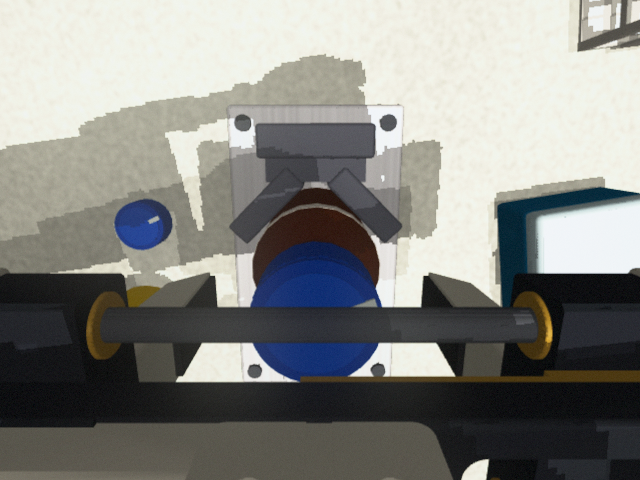

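send_rows:
  motion:
    - {"hand": 0.3, "slide": [3, -1.5, 0.5], "spin": 0}
  grip_force: 8

```text
time: 12.85
tool_pos: [0.6064, 0.1517, 0.1421]
tool_rot: [2.3, 1.556, 0.602]
contact_force: [-1.0, 0.0, -0.0]
opening: 0.0875
```

```bash
python3 settle.py 4 [0.6058,0.1513,0.140] -7.4
```

```text
t 13.05 pos [0.6056 0.1515 0.1407] y-head -7.3 tilt [ 0.01   0.008 -1.   ] open 0.0724 F [0.1 0.1 0.8] T [ 0.03 -0.1  -0.01] q6 0.24
slide mm [0.7 0.2 0.2]
spin for (+ = cw from above): 0.001
```

send_rows:
  motion:
    - {"hand": -1, "slide": [0, 0, 0], "spin": 0}
    - {"hand": -1, "slide": [0, 0, 0], "spin": 0}
    - {"hand": -1, "slide": [0, 0, 0], "spin": 0}
    - {"hand": -1, "slide": [0, 0, 0], "spin": 0}
  grip_force: 10

```text
time: 13.45
tool_pos: [0.6056, 0.1515, 0.141]
tool_rot: [2.39, 1.558, 0.691]
contact_force: [0.7, 0.5, 0.4]
opening: 0.0518
```

```bash
python3 settle.py 2 [0.6058,0.1513,0.140] -7.4
```

```text
t 13.55 pos [0.6056 0.1516 0.141 ] y-head -7.3 tilt [ 0.01   0.008 -1.   ] open 0.0519 F [0.2 0.5 0.2] T [-0.07 -0.07 -0.03] q6 0.24
slide mm [1.  0.2 0.2]
spin for (+ = cw from above): 0.001
```

send_rows:
  motion:
    - {"hand": -1, "slide": [2, 0, 0], "spin": 0}
    - {"hand": -1, "slide": [2, 0, 0], "spin": -0.08}
    - {"hand": -1, "slide": [2, 0, 0], "spin": -0.08}
    - {"hand": -1, "slide": [2, 0, 0], "spin": -0.08}
  grip_force: 20

```text
time: 13.95
tool_pos: [0.6057, 0.1527, 0.1409]
tool_rot: [2.074, 1.553, 0.622]
contact_force: [-6.4, -0.9, 14.1]
opening: 0.0516
```

```bash
python3 settle.py 0
```

```text
t 13.95 pos [0.6057 0.1527 0.1409] y-head 6.8 tilt [ 0.015  0.01  -1.   ] open 0.0516 F [-6.4 -0.9 14.1] T [-0.41  1.08 -0.37] q6 -0.0
```

send_rows:
  motion:
    - {"hand": -1, "slide": [0.5, 0, 0], "spin": -0.1}
    - {"hand": -1, "slide": [0.5, 0, 0], "spin": -0.1}
    - {"hand": -1, "slide": [0.5, 0, 0], "spin": -0.1}

```text
time: 14.25
tool_pos: [0.605, 0.1523, 0.1416]
tool_rot: [1.723, 1.553, 0.583]
contact_force: [-0.6, -0.0, 3.1]
opening: 0.0517
```

```bash
python3 settle.py 0
```

```text
t 14.25 pos [0.605  0.1523 0.1416] y-head 24.7 tilt [ 0.015  0.01  -1.   ] open 0.0517 F [-0.6 -0.   3.1] T [-0.06  0.13 -0.07] q6 -0.31
```

send_rows:
  motion:
    - {"hand": -1, "slide": [0.7, 0, 0], "spin": -0.1}
    - {"hand": -1, "slide": [0.7, 0, 0], "spin": -0.1}

```text
time: 14.45
tool_pos: [0.6048, 0.1523, 0.1418]
tool_rot: [1.501, 1.553, 0.568]
contact_force: [-3.5, -0.6, 5.3]
opening: 0.052
```

send_rows:
  motion:
    - {"hand": -1, "slide": [0.7, 0, 0], "spin": -0.1}
    - {"hand": -1, "slide": [0.7, 0, 0], "spin": -0.1}

```text
time: 14.65
tool_pos: [0.6045, 0.1521, 0.1422]
tool_rot: [1.266, 1.552, 0.542]
contact_force: [-1.9, -0.7, 5.1]
opening: 0.0518
```

```bash
python3 settle.py 0
```

```text
t 14.65 pos [0.6045 0.1521 0.1422] y-head 48.5 tilt [ 0.016  0.01  -1.   ] open 0.0518 F [-1.9 -0.7  5.1] T [-0.08  0.16 -0.16] q6 -0.73
```

send_rows:
  motion:
    - {"hand": -1, "slide": [0.7, 0, 0], "spin": -0.08}
    - {"hand": -1, "slide": [0.7, 0, 0], "spin": -0.08}

```text
time: 14.85
tool_pos: [0.6046, 0.1521, 0.1424]
tool_rot: [1.068, 1.551, 0.511]
contact_force: [-2.2, 0.1, 4.5]
opening: 0.0518
```

send_rows:
  motion:
    - {"hand": -1, "slide": [0.7, 0, 0], "spin": -0.08}
    - {"hand": -1, "slide": [0.7, 0, 0], "spin": -0.08}

```text
time: 15.05
tool_pos: [0.6044, 0.1519, 0.1425]
tool_rot: [0.88, 1.551, 0.489]
contact_force: [-3.7, -1.6, 5.3]
opening: 0.0517
```

```bash
python3 settle.py 0; python3 - <<'E'
from m import *
snap('scene','s9.png')
a=cv2.imread('pics/s9.png'); cv2.imwrite('pics/s9c.png',cv2.resize(a[200:340,240:420],None,fx=4,fy=4,interpolation=2))
E
```

```text
t 15.05 pos [0.6044 0.1519 0.1425] y-head 67.6 tilt [ 0.018  0.009 -1.   ] open 0.0517 F [-3.7 -1.6  5.3] T [-0.16  0.37 -0.12] q6 -1.06
```

View pics/s9c.png

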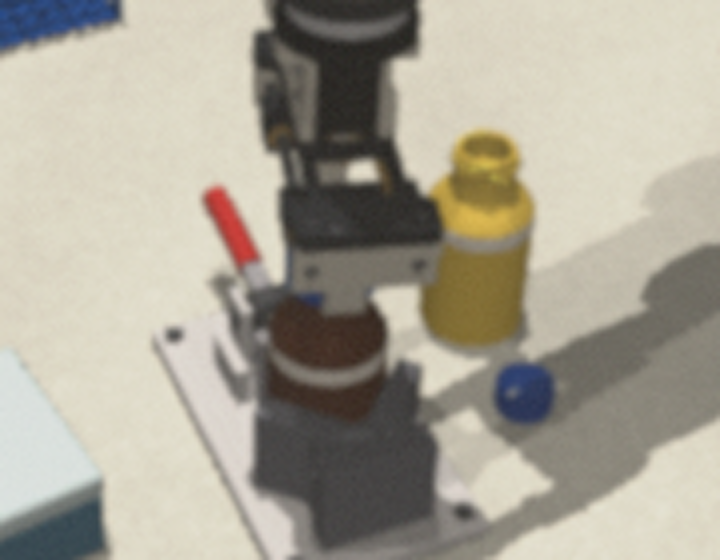

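send_rows:
  motion:
    - {"hand": -1, "slide": [0.7, 0, 0], "spin": -0.08}
    - {"hand": -1, "slide": [0.7, 0, 0], "spin": -0.08}

```text
time: 15.3
tool_pos: [0.6042, 0.1517, 0.1427]
tool_rot: [0.679, 1.55, 0.458]
contact_force: [-2.3, -1.3, 5.2]
opening: 0.0519
```

send_rows:
  motion:
    - {"hand": -1, "slide": [0.7, 0, 0], "spin": -0.08}
    - {"hand": -1, "slide": [0.7, 0, 0], "spin": -0.08}

```text
time: 15.5
tool_pos: [0.6046, 0.1517, 0.143]
tool_rot: [0.483, 1.548, 0.428]
contact_force: [-1.0, 0.1, 3.9]
opening: 0.052
```

```bash
python3 settle.py 0
```

```text
t 15.5 pos [0.6046 0.1517 0.143 ] y-head 86.9 tilt [ 0.02   0.009 -1.   ] open 0.052 F [-1.   0.1  3.9] T [ 0.06  0.06 -0.1 ] q6 -1.4
```

send_rows:
  motion:
    - {"hand": -1, "slide": [0.7, 0, 0], "spin": -0.07}
    - {"hand": -1, "slide": [0.7, 0, 0], "spin": -0.07}

```text
time: 15.7
tool_pos: [0.6045, 0.1516, 0.1425]
tool_rot: [0.324, 1.548, 0.415]
contact_force: [-0.5, -0.3, 0.1]
opening: 0.0518
```

send_rows:
  motion:
    - {"hand": -1, "slide": [0.7, 0, 0], "spin": -0.07}
    - {"hand": -1, "slide": [0.7, 0, 0], "spin": -0.07}

```text
time: 15.9
tool_pos: [0.6044, 0.1514, 0.141]
tool_rot: [0.164, 1.548, 0.401]
contact_force: [0.4, 0.2, -0.2]
opening: 0.0519
```

```bash
python3 settle.py 0
```

```text
t 15.9 pos [0.6044 0.1514 0.141 ] y-head 103.6 tilt [ 0.021  0.009 -1.   ] open 0.0519 F [ 0.4  0.2 -0.2] T [ 0.03 -0.05  0.04] q6 -1.69
```

send_rows:
  motion:
    - {"hand": -1, "slide": [1.2, 0, 0], "spin": 0}
    - {"hand": -1, "slide": [1.0, 0, 0], "spin": 0}

```text
time: 16.1
tool_pos: [0.6046, 0.1513, 0.139]
tool_rot: [0.157, 1.548, 0.393]
contact_force: [-3.5, -0.4, 6.6]
opening: 0.052
```

```bash
python3 settle.py 1
```

```text
t 16.15 pos [0.6045 0.1513 0.1391] y-head 103.5 tilt [ 0.021  0.009 -1.   ] open 0.052 F [-1.4 -0.7  4.9] T [0.04 0.18 0.08] q6 -1.69
```

send_rows:
  motion:
    - {"hand": -1, "slide": [0.5, 0, 0], "spin": 0.1}
    - {"hand": -1, "slide": [0.5, 0, 0], "spin": 0.1}
    - {"hand": -1, "slide": [0.5, 0, 0], "spin": 0.1}
    - {"hand": -1, "slide": [0.5, 0, 0], "spin": 0.1}

```text
time: 16.55
tool_pos: [0.6051, 0.1502, 0.1387]
tool_rot: [0.475, 1.547, 0.29]
contact_force: [-1.0, 0.0, 2.9]
opening: 0.0522
```

```bash
python3 settle.py 0
```

```text
t 16.55 pos [0.6051 0.1502 0.1387] y-head 79.4 tilt [ 0.023  0.007 -1.   ] open 0.0522 F [-1.   0.   2.9] T [0.11 0.21 0.08] q6 -1.27
```

send_rows:
  motion:
    - {"hand": -1, "slide": [0.5, 0, 0], "spin": 0.12}
    - {"hand": -1, "slide": [0.5, 0, 0], "spin": 0.12}
    - {"hand": -1, "slide": [0.5, 0, 0], "spin": 0.12}
    - {"hand": -1, "slide": [0.5, 0, 0], "spin": 0.12}
    - {"hand": -1, "slide": [0.5, 0, 0], "spin": 0.12}
    - {"hand": -1, "slide": [0.5, 0, 0], "spin": 0.12}

```text
time: 17.15
tool_pos: [0.6046, 0.1509, 0.1373]
tool_rot: [1.268, 1.547, 0.324]
contact_force: [-0.6, 0.3, 2.0]
opening: 0.0519
```

```bash
python3 settle.py 0
```

```text
t 17.15 pos [0.6046 0.1509 0.1373] y-head 35.9 tilt [ 0.023  0.008 -1.   ] open 0.0519 F [-0.6  0.3  2. ] T [0.07 0.06 0.05] q6 -0.51
```

send_rows:
  motion:
    - {"hand": -1, "slide": [0.5, 0, 0], "spin": 0.13}
    - {"hand": -1, "slide": [0.5, 0, 0], "spin": 0.13}
    - {"hand": -1, "slide": [0.5, 0, 0], "spin": 0.13}
    - {"hand": -1, "slide": [0.5, 0, 0], "spin": 0.13}
    - {"hand": -1, "slide": [0.5, 0, 0], "spin": 0.13}
    - {"hand": -1, "slide": [0.5, 0, 0], "spin": 0.13}
    - {"hand": -1, "slide": [0.5, 0, 0], "spin": 0.13}
    - {"hand": -1, "slide": [0.5, 0, 0], "spin": 0.13}

```text
time: 17.95
tool_pos: [0.6053, 0.1513, 0.1355]
tool_rot: [2.344, 1.543, 0.301]
contact_force: [-0.7, -0.4, 1.8]
opening: 0.0519
```

```bash
python3 settle.py 0
```

```text
t 17.95 pos [0.6053 0.1513 0.1355] y-head -27.0 tilt [ 0.026  0.008 -1.   ] open 0.0519 F [-0.7 -0.4  1.8] T [-0.18  0.07  0.02] q6 0.59
```

send_rows:
  motion:
    - {"hand": -1, "slide": [0.5, 0, 0], "spin": 0.13}
    - {"hand": -1, "slide": [0.5, 0, 0], "spin": 0.13}
    - {"hand": -1, "slide": [0.5, 0, 0], "spin": 0.13}
    - {"hand": -1, "slide": [0.5, 0, 0], "spin": 0.13}
    - {"hand": -1, "slide": [0.5, 0, 0], "spin": 0.13}
    - {"hand": -1, "slide": [0.5, 0, 0], "spin": 0.13}
    - {"hand": -1, "slide": [0.5, 0, 0], "spin": 0.13}
    - {"hand": -1, "slide": [0.5, 0, 0], "spin": 0.13}

```text
time: 18.75
tool_pos: [0.6063, 0.15, 0.1339]
tool_rot: [-2.95, 1.541, 0.193]
contact_force: [-1.4, 0.5, 3.5]
opening: 0.0518
```

```bash
python3 settle.py 0
```

```text
t 18.75 pos [0.6063 0.15   0.1339] y-head -90.0 tilt [ 0.03   0.006 -1.   ] open 0.0518 F [-1.4  0.5  3.5] T [-0.09  0.26  0.09] q6 1.69
```

send_rows:
  motion:
    - {"hand": -1, "slide": [0.5, 0, 0], "spin": 0.13}
    - {"hand": -1, "slide": [0.5, 0, 0], "spin": 0.13}
    - {"hand": -1, "slide": [0.5, 0, 0], "spin": 0.13}
    - {"hand": -1, "slide": [0.5, 0, 0], "spin": 0.13}
    - {"hand": -1, "slide": [0.5, 0, 0], "spin": 0.13}
    - {"hand": -1, "slide": [0.5, 0, 0], "spin": 0.13}
    - {"hand": -1, "slide": [0, 0, 0], "spin": 0}

```text
time: 19.45
tool_pos: [0.6059, 0.1495, 0.1327]
tool_rot: [-2.162, 1.541, 0.154]
contact_force: [-0.1, 0.4, 0.3]
opening: 0.0523
```

```bash
python3 settle.py 2
```

```text
t 19.55 pos [0.6059 0.1495 0.1327] y-head -137.0 tilt [ 0.03   0.005 -1.   ] open 0.0522 F [-0.8  0.3  2.2] T [0.27 0.32 0.  ] q6 2.51
```

send_rows:
  motion:
    - {"hand": 0.7, "slide": [0, 0, 0], "spin": 0}
    - {"hand": 0.7, "slide": [0, 0, 0], "spin": 0}
    - {"hand": 0.7, "slide": [0, 0, 0], "spin": 0}
    - {"hand": 0.7, "slide": [0, 0, 0], "spin": 0}

```text
time: 19.95
tool_pos: [0.6063, 0.1493, 0.1322]
tool_rot: [-2.19, 1.54, 0.137]
contact_force: [-0.2, -0.0, 0.2]
opening: 0.0764
```

```bash
python3 settle.py 1
```

```text
t 20.0 pos [0.6063 0.1493 0.1322] y-head -136.7 tilt [ 0.03   0.004 -1.   ] open 0.0779 F [ 0.7 -0.4  0.4] T [ 0.07  0.05 -0.02] q6 2.5
```

send_rows:
  motion:
    - {"hand": 0.8, "slide": [-50, 0, 0], "spin": 0}
    - {"hand": 0.8, "slide": [0, 0, 0], "spin": 0}

```text
time: 20.2
tool_pos: [0.6047, 0.149, 0.1826]
tool_rot: [-2.192, 1.542, 0.135]
contact_force: [1.0, 0.6, 0.6]
opening: 0.0823
```

```bash
python3 settle.py 6
```

```text
t 20.5 pos [0.6006 0.1484 0.1748] y-head -136.7 tilt [ 0.014  0.002 -1.   ] open 0.0825 F [-1.5 -0.7 -0.6] T [ 0.06  0.02 -0.02] q6 2.5
```

send_rows:
  motion:
    - {"hand": 0.8, "slide": [-50, 0, 0], "spin": 0}
    - {"hand": 0.8, "slide": [0, 0, 0], "spin": 0}

```text
time: 20.7
tool_pos: [0.5993, 0.1482, 0.224]
tool_rot: [-2.158, 1.561, 0.169]
contact_force: [0.8, -0.8, 1.0]
opening: 0.0827
```

```bash
python3 settle.py 5; python3 - <<'E'
from m import *
p=snap('wrist','w10.png'); cap(p)
plan([0.6056,0.1514,0.1325])
E
```

```text
t 20.95 pos [0.5958 0.1477 0.2165] y-head -136.7 tilt [-0.003  0.    -1.   ] open 0.0826 F [-0.9  0.3 -0.6] T [ 0.08  0.02 -0.04] q6 2.5
cap top 0.16015586197184822 c [0.6057 0.1512] r 0.026533519849181175 n 5992 slope [-0.0089  0.0097]
mark [0.5952 0.142 ] rad 0.013943929982956123 ang -138.76312412835784 176
t 21.0 pos [0.5959 0.1477 0.2166] y-head -136.7 tilt [-0.003  0.    -1.   ] open 0.0829 F [-0.5 -0.3 -0.4] T [0.15 0.01 0.03] q6 2.5
slide mm [84.1 -9.8 -4.2]
```

View pics/w10.png

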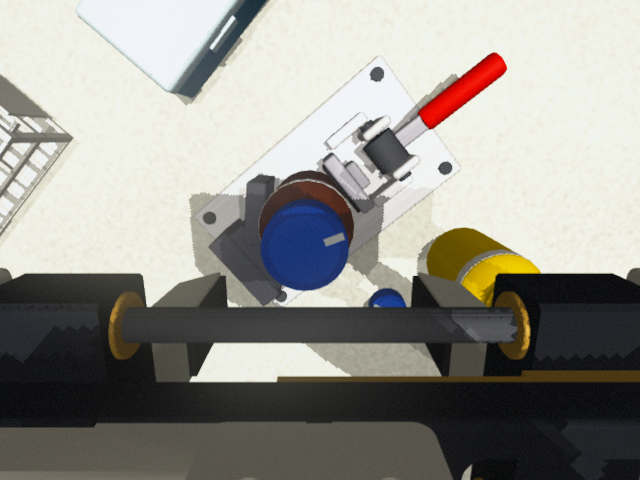

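```bash
cat >> m.py <<'E'
def mark(p,ztop,c0=(.6057,.1513)):
    # intersect pixel rays with the plane z=ztop
    H,W=480,640; u,v=np.meshgrid(np.arange(W),np.arange(H))
    d=np.stack([(u-p['cx'])/p['fx'],(v-p['cy'])/p['fy'],np.ones((H,W))],-1)@p['W'][:3,:3].T
    o=p['W'][:3,3]; t=(ztop-o[2])/d[...,2]; X=o+d*t[...,None]
    px=p['pixels'].astype(int); near=np.hypot(X[...,0]-c0[0],X[...,1]-c0[1])<.035
    blue=near&(px[...,0]>100)&(px[...,2]<60)&(abs(p['range_z']-t)<.003)
    wh=near&(px[...,2]>100)&(px[...,1]>100)&(px[...,2]<215)&(abs(p['range_z']-t)<.004)
    a=X[blue|wh][:,:2]; c,r=cv2.minEnclosingCircle(a.astype(np.float32))
    w=X[wh][:,:2]; rr=np.hypot(*(w-c).T); w=w[rr<.026]
    m=w.mean(0); e,V=np.linalg.eigh(np.cov(w.T)); V=V[:,1]; V=V*np.sign(V@(m-c))
    print('c',np.array(c),'r',r,'mark r',np.linalg.norm(m-c),'ang',np.degrees(np.arctan2(*(m-c)[::-1])),'bar dir',np.degrees(np.arctan2(V[1],V[0])),np.sqrt(e),len(w))
E
python3 - <<'E'
from m import *
p=snap('wrist'); mark(p,.160)
cv2.imwrite('pics/w10c.png',cv2.resize(p['pixels'][180:310,230:380],None,fx=4,fy=4,interpolation=0))
E
```

```text
c [0.606 0.151] r 0.026408562436699867 mark r 0.015774008690297246 ang -128.14199389190145 bar dir -79.70859452314653 [0.0035 0.0117] 169
```

View pics/w10c.png

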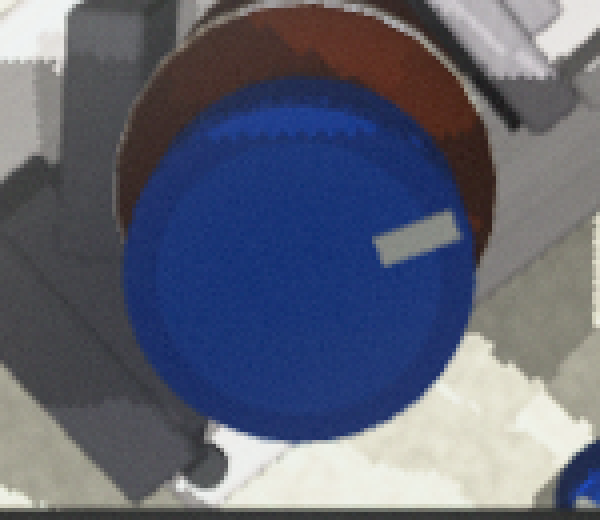

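send_rows:
  motion:
    - {"hand": 1, "slide": [0, 0, 0], "spin": -0.147}
    - {"hand": 1, "slide": [0, 0, 0], "spin": -0.147}
    - {"hand": 1, "slide": [0, 0, 0], "spin": -0.147}
    - {"hand": 1, "slide": [0, 0, 0], "spin": -0.147}
    - {"hand": 1, "slide": [0, 0, 0], "spin": -0.147}
    - {"hand": 1, "slide": [0, 0, 0], "spin": -0.147}
    - {"hand": 1, "slide": [0, 0, 0], "spin": -0.147}
    - {"hand": 1, "slide": [0, 0, 0], "spin": -0.147}

```text
time: 21.85
tool_pos: [0.5948, 0.1475, 0.2121]
tool_rot: [-0.316, 1.561, -3.071]
contact_force: [0.1, -0.2, 0.0]
opening: 0.092
```

send_rows:
  motion:
    - {"hand": 1, "slide": [0, 0, 0], "spin": -0.147}
    - {"hand": 1, "slide": [0, 0, 0], "spin": -0.147}
    - {"hand": 1, "slide": [0, 0, 0], "spin": -0.147}
    - {"hand": 1, "slide": [0, 0, 0], "spin": -0.147}
    - {"hand": 1, "slide": [0, 0, 0], "spin": -0.147}
    - {"hand": 1, "slide": [0, 0, 0], "spin": -0.147}
    - {"hand": 1, "slide": [0, 0, 0], "spin": -0.1}

```text
time: 22.55
tool_pos: [0.5937, 0.1474, 0.2081]
tool_rot: [-1.304, 1.555, -3.053]
contact_force: [-0.5, 0.7, 0.2]
opening: 0.092
```

```bash
python3 settle.py 5 [0.6058,0.1513,0.131]; python3 - <<'E'
from m import *
p=snap('wrist','w11.png'); cap(p)
E
```

```text
t 22.8 pos [0.5939 0.1474 0.2085] y-head -10.7 tilt [-0.015 -0.001 -1.   ] open 0.0915 F [-0.   1.1 -0.2] T [-0.09 -0.07 -0.02] q6 0.3
slide mm [77.3 12.1 -6.4]
cap top 0.16009148840842802 c [0.6053 0.151 ] r 0.026574714109301567 n 6437 slope [-0.0028 -0.0122]
mark [0.5967 0.1365] rad 0.016818731013831092 ang -120.8484259132654 183
```

View pics/w11.png

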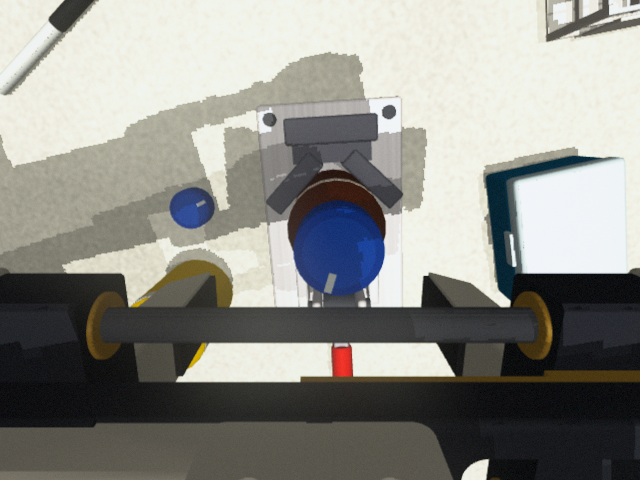

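send_rows:
  motion:
    - {"hand": 1, "slide": [36, 10, -5], "spin": 0}
    - {"hand": 1, "slide": [0, 0, 0], "spin": 0}

```text
time: 23.05
tool_pos: [0.6046, 0.1505, 0.1724]
tool_rot: [-1.299, 1.558, -3.058]
contact_force: [-0.1, -0.6, -1.1]
opening: 0.0918
```

```bash
python3 settle.py 6 [0.6058,0.1512,0.132]
```

```text
t 23.35 pos [0.607  0.1508 0.1788] y-head -10.8 tilt [-0.002  0.    -1.   ] open 0.0919 F [0.2 1.4 0.9] T [-0.03 -0.07  0.02] q6 0.31
slide mm [46.8 -1.2 -0.2]
```

Tilt is now nearly zero. Final descent to the cap.

send_rows:
  motion:
    - {"hand": 1, "slide": [46, -1.5, 0], "spin": 0}

```text
time: 23.45
tool_pos: [0.6101, 0.1517, 0.1396]
tool_rot: [1.919, 1.558, 0.16]
contact_force: [0.7, 0.1, -0.8]
opening: 0.0921
```

```bash
python3 settle.py 6 [0.6058,0.1512,0.132]
```

```text
t 23.75 pos [0.6065 0.1512 0.1349] y-head -10.8 tilt [ 0.001  0.001 -1.   ] open 0.0917 F [-0.7  0.8 -0.1] T [-0.07 -0.1   0.02] q6 0.31
slide mm [ 2.9 -0.7  0.1]
```

send_rows:
  motion:
    - {"hand": 0.4, "slide": [3, -0.7, 0], "spin": 0}
  grip_force: 10

```text
time: 23.85
tool_pos: [0.6069, 0.1515, 0.1339]
tool_rot: [1.997, 1.567, 0.238]
contact_force: [0.1, -0.1, -0.1]
opening: 0.0876
```

```bash
python3 settle.py 4 [0.6058,0.1512,0.132]
```

```text
t 24.05 pos [0.6061 0.1514 0.1326] y-head -10.8 tilt [ 0.002  0.001 -1.   ] open 0.0725 F [ 0.2 -0.5  0.7] T [-0.   -0.05  0.02] q6 0.31
slide mm [ 0.6 -0.2  0.2]
```

send_rows:
  motion:
    - {"hand": -1, "slide": [0, 0, 0], "spin": 0}
    - {"hand": -1, "slide": [0, 0, 0], "spin": 0}
    - {"hand": -1, "slide": [0, 0, 0], "spin": 0}
    - {"hand": -1, "slide": [0, 0, 0], "spin": 0}

```text
time: 24.45
tool_pos: [0.6062, 0.1514, 0.1331]
tool_rot: [2.135, 1.569, 0.377]
contact_force: [0.4, -0.1, 0.4]
opening: 0.0521
```

```bash
python3 settle.py 1 [0.6058,0.1512,0.132]
```

```text
t 24.5 pos [0.6062 0.1514 0.1331] y-head -10.8 tilt [ 0.002  0.001 -1.   ] open 0.052 F [-0.   0.4  0.2] T [-0.08 -0.04 -0.01] q6 0.31
slide mm [ 1.1 -0.3  0.3]
```

send_rows:
  motion:
    - {"hand": -1, "slide": [0.3, 0, 0], "spin": 0}
    - {"hand": -1, "slide": [0.4, 0, 0], "spin": 0.1}
    - {"hand": -1, "slide": [0.4, 0, 0], "spin": 0.13}
    - {"hand": -1, "slide": [0.4, 0, 0], "spin": 0.13}
    - {"hand": -1, "slide": [0.4, 0, 0], "spin": 0.13}
    - {"hand": -1, "slide": [0.4, 0, 0], "spin": 0.13}
    - {"hand": -1, "slide": [0.4, 0, 0], "spin": 0.13}
    - {"hand": -1, "slide": [0.4, 0, 0], "spin": 0.13}
  grip_force: 20

```text
time: 25.3
tool_pos: [0.6068, 0.1506, 0.1316]
tool_rot: [2.543, 1.567, -0.129]
contact_force: [-0.4, -1.1, 1.3]
opening: 0.0516
```

```bash
python3 settle.py 0
```

```text
t 25.3 pos [0.6068 0.1506 0.1316] y-head -63.1 tilt [ 0.004 -0.001 -1.   ] open 0.0516 F [-0.4 -1.1  1.3] T [-0.08  0.15 -0.02] q6 1.22
```

send_rows:
  motion:
    - {"hand": -1, "slide": [0.4, 0, 0], "spin": 0.13}
    - {"hand": -1, "slide": [0.4, 0, 0], "spin": 0.13}
    - {"hand": -1, "slide": [0.4, 0, 0], "spin": 0.13}
    - {"hand": -1, "slide": [0.4, 0, 0], "spin": 0.13}
    - {"hand": -1, "slide": [0.4, 0, 0], "spin": 0.13}
    - {"hand": -1, "slide": [0.4, 0, 0], "spin": 0.13}

```text
time: 25.9
tool_pos: [0.607, 0.1497, 0.1302]
tool_rot: [3.112, 1.566, -0.373]
contact_force: [-0.1, -1.1, 1.2]
opening: 0.0517
```

```bash
python3 settle.py 0
```

```text
t 25.9 pos [0.607  0.1497 0.1302] y-head -109.7 tilt [ 0.005 -0.002 -1.   ] open 0.0517 F [-0.1 -1.1  1.2] T [0.03 0.1  0.02] q6 2.04
```

send_rows:
  motion:
    - {"hand": -1, "slide": [0.4, 0, 0], "spin": 0.13}
    - {"hand": -1, "slide": [0.4, 0, 0], "spin": 0.13}
    - {"hand": -1, "slide": [0.3, 0, 0], "spin": 0.13}
    - {"hand": -1, "slide": [0, 0, 0], "spin": 0}
    - {"hand": -1, "slide": [0, 0, 0], "spin": 0}

```text
time: 26.4
tool_pos: [0.6071, 0.1494, 0.1296]
tool_rot: [-2.77, 1.565, -0.377]
contact_force: [-0.2, -0.1, 1.0]
opening: 0.0523
```

```bash
python3 settle.py 4; python3 - <<'E'
from m import *
p=snap('wrist','w12.png'); cap(p)
p=snap('scene','s12.png'); 
a=p['pixels']; cv2.imwrite('pics/s12c.png',cv2.resize(a[200:340,240:420],None,fx=4,fy=4,interpolation=2))
E
```

```text
t 26.6 pos [0.6071 0.1495 0.1296] y-head -133.0 tilt [ 0.005 -0.002 -1.   ] open 0.052 F [ 0.3 -1.1  0.4] T [0.06 0.08 0.  ] q6 2.44
cap top 0.15677056440077297 c [0.6148 0.1428] r 0.04216873645782471 n 9572 slope [-0.0054  0.0096]
mark [0.5982 0.1662] rad 0.02872823877721438 ang 125.37597036720379 233
```

View pics/w12.png

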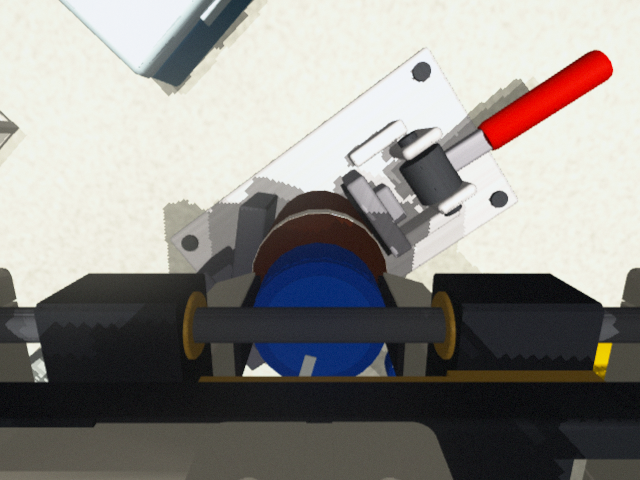

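View pics/s12c.png

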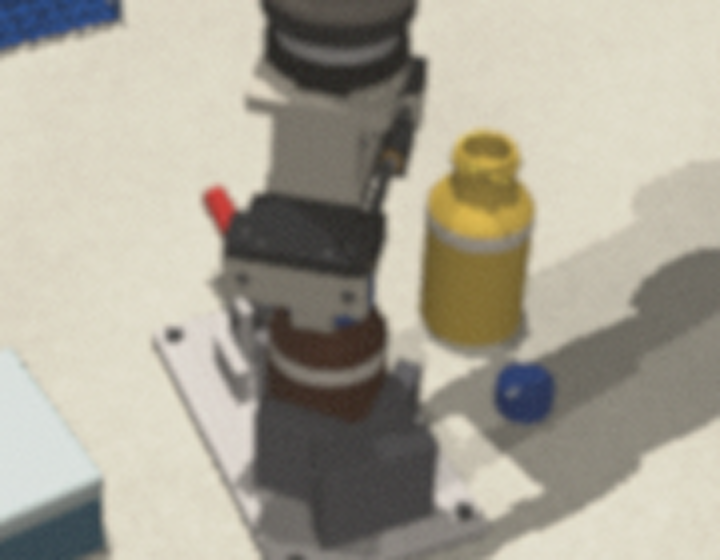

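send_rows:
  motion:
    - {"hand": -1, "slide": [0.3, 0, 0], "spin": 0.08}
    - {"hand": -1, "slide": [0, 0, 0], "spin": 0}
    - {"hand": -1, "slide": [0, 0, 0], "spin": 0}

```text
time: 27.0
tool_pos: [0.6071, 0.1494, 0.1295]
tool_rot: [-2.712, 1.565, -0.399]
contact_force: [-0.7, 0.8, 1.4]
opening: 0.0518
```

```bash
python3 settle.py 4; python3 - <<'E'
from m import *
p=snap('wrist')
b,g,r=[p['pixels'][...,i].astype(int) for i in range(3)]
P,u,v=pts(p,(r>110)&(g<60)&(b<60)); P=P[(np.hypot(P[:,0]-.59,P[:,1]-.0)<.1)]
print(np.percentile(P,[2,50,98],0))
P,u,v=pts(p,(b>90)&(r<60)&(g<110)); k=(np.hypot(P[:,0]-.606,P[:,1]-.151)<.026)&(P[:,2]>.14); P=P[k]
P=P[abs(P[:,2]-np.median(P[:,2]))<.003]
print(len(P),np.median(P[:,2]),np.linalg.lstsq(np.c_[P[:,:2],np.ones(len(P))],P[:,2],rcond=None)[0][:2])
E
```

```text
t 27.2 pos [0.6071 0.1494 0.1294] y-head -137.6 tilt [ 0.005 -0.002 -1.   ] open 0.0516 F [-1.1  0.2  1. ] T [0.09 0.12 0.01] q6 2.52
[[ 0.5776 -0.0323  0.0595]
 [ 0.5884 -0.0024  0.0676]
 [ 0.5979  0.0314  0.0735]]
7398 0.1564893287617144 [0.0069 0.0049]
```

```bash
python3 - <<'E'
from m import *
p=snap('wrist')
b,g,r=[p['pixels'][...,i].astype(int) for i in range(3)]
P,u,v=pts(p,(r>110)&(g<60)&(b<60)); P=P[(np.hypot(P[:,0]-.59,P[:,1]-.0)<.1)]
a=-( (P[:,:2]-[.5951,.0679])@[.1288,.9917])
for lo in np.arange(.03,.11,.01):
    k=(a>=lo)&(a<lo+.01)
    if k.sum()>5: print(round(lo+.005,3),np.percentile(P[k,2],[50,90,97]),P[k,0].mean(),k.sum())
E
```

```text
0.035 [0.0633 0.0652 0.066 ] 0.5920790297843658 306
0.045 [0.0646 0.0662 0.0668] 0.5913168769769049 614
0.055 [0.066  0.0676 0.0683] 0.5900523387697677 646
0.065 [0.0674 0.0691 0.0697] 0.5887394041229146 688
0.075 [0.0688 0.0706 0.0711] 0.587397438611023 695
0.085 [0.0702 0.0721 0.0726] 0.5862499636844355 736
0.095 [0.0717 0.0734 0.074 ] 0.5847980056538541 767
0.105 [0.0719 0.0733 0.0737] 0.5843967623141004 134
```

```bash
python3 - <<'E'
from m import *
from numpy.linalg import lstsq
Y=np.array([.1288,.9917]);X=np.array([.9917,-.1288])
for n in ['wrist','scene']:
    p=snap(n)
    P,u,v=pts(p,np.ones((480,640),bool)); q=(P[:,:2]-[.6059,.1512])@np.c_[X,Y]
    k=(abs(q[:,0])<.055)&(q[:,1]<-.03)&(q[:,1]>-.13)&(P[:,2]<.018)&(P[:,2]>.005)
    print(n,'plate',k.sum(),lstsq(np.c_[q[k],np.ones(k.sum())],P[k,2],rcond=None)[0])
    k=(abs(q[:,0])<.15)&(q[:,1]<-.14)&(q[:,1]>-.3)&(P[:,2]<.01)&(P[:,2]>-.02)
    if k.sum()>50: print('bench',k.sum(),lstsq(np.c_[q[k],np.ones(k.sum())],P[k,2],rcond=None)[0])
    b,g,r=[p['pixels'][...,i].astype(int) for i in range(3)]
    P,u,v=pts(p,(r>100)&(g<60)&(b<60)); q=(P[:,:2]-[.5951,.0679])@np.c_[X,Y]
    k=(abs(q[:,0])<.025)&(P[:,2]>.03)&(P[:,2]<.1)&(q[:,1]<0)
    for lo in np.arange(.03,.11,.01):
        j=k&(-q[:,1]>=lo)&(-q[:,1]<lo+.01)
        if j.sum()>3: print(round(lo+.005,3),np.percentile(P[j,2],[50,90]),j.sum())
E
```

```text
wrist plate 11704 [-0.0011 -0.002   0.012 ]
bench 34563 [-0.0001  0.0015  0.0002]
0.035 [0.0633 0.0649] 301
0.045 [0.0645 0.0662] 632
0.055 [0.066  0.0678] 649
0.065 [0.0675 0.0692] 680
0.075 [0.0688 0.0705] 699
0.085 [0.0703 0.072 ] 742
0.095 [0.0716 0.0734] 765
0.105 [0.0719 0.0733] 135
scene plate 282 [-0.0008 -0.0003  0.0137]
bench 2430 [-0.0008  0.0002  0.0017]
```

```bash
python3 - <<'E'
from m import *
Y=np.array([.1288,.9917]);X=np.array([.9917,-.1288])
p=snap('wrist','w13.png'); print(observe()['time'])
b,g,r=[p['pixels'][...,i].astype(int) for i in range(3)]
P,u,v=pts(p,(r>60)&(r>2.5*g)&(r>2.5*b)); q=(P[:,:2]-[.5951,.0679])@np.c_[X,Y]
k=(abs(q[:,0])<.025)&(P[:,2]>.03)&(P[:,2]<.1)&(q[:,1]<0)
for lo in np.arange(.025,.115,.01):
    j=k&(-q[:,1]>=lo)&(-q[:,1]<lo+.01)
    if j.sum()>3: print(round(lo+.005,3),np.percentile(P[j,2],[2,50,98]),'x',np.percentile(q[j,0],[1,50,99]),j.sum())
print('tip',(-q[k,1]).max())
# cross-section circle fit with all points, axis line fit
from scipy.optimize import least_squares
a=-q[k,1];x=q[k,0];z=P[k,2]; m=(a>.04)&(a<.1); a,x,z=a[m],x[m],z[m]
f=lambda t: np.hypot((x-t[0]-t[1]*a),(z-t[2]-t[3]*a)*np.cos(np.arctan(t[3])))-t[4]
s=least_squares(f,[0,0,.05,.07,.0095],loss='soft_l1',f_scale=.001); print(s.x, np.arctan(s.x[3]), np.pi/2-np.arctan(s.x[3]))
f2=lambda t: f(np.append(t,.0095)); s=least_squares(f2,[0,0,.05,.07],loss='soft_l1',f_scale=.001); print(s.x,np.pi/2-np.arctan(s.x[3]))
E
```

```text
27.45
0.03 [0.0611 0.0625 0.0639] x [-0.0039  0.0004  0.0038] 19
0.04 [0.0569 0.0637 0.0664] x [-0.0071  0.0022  0.0094] 620
0.05 [0.058  0.0653 0.0677] x [-0.0073  0.0024  0.0095] 636
0.06 [0.0596 0.0667 0.0692] x [-0.0071  0.0022  0.0095] 663
0.07 [0.0613 0.0681 0.0706] x [-0.0073  0.0024  0.0095] 700
0.08 [0.0628 0.0695 0.0721] x [-0.0073  0.0024  0.0095] 732
0.09 [0.0642 0.0709 0.0735] x [-0.0073  0.0024  0.0095] 771
0.1 [0.0654 0.0719 0.0745] x [-0.0071  0.0025  0.0094] 515
tip 0.10308544645302746
[0.0002 0.0012 0.0505 0.1424 0.009 ] 0.1414587255332939 1.4293376012616026
[ 0.0042 -0.0024  0.0662  0.1463] 1.4255016807438503
```

View pics/w13.png

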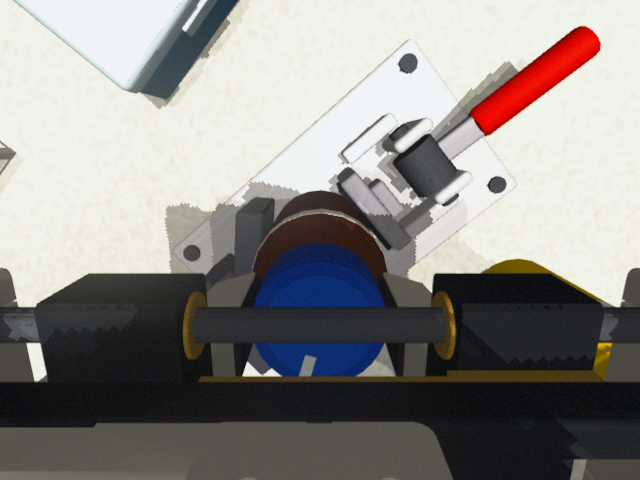

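send_rows:
  motion:
    - {"hand": 0.7, "slide": [0, 0, 0], "spin": 0}
    - {"hand": 0.7, "slide": [0, 0, 0], "spin": 0}
    - {"hand": 0.7, "slide": [0, 0, 0], "spin": 0}
    - {"hand": 0.7, "slide": [0, 0, 0], "spin": 0}
    - {"hand": 0.7, "slide": [-50, 0, 0], "spin": 0}

```text
time: 27.95
tool_pos: [0.6031, 0.1489, 0.1727]
tool_rot: [1.255, 1.561, -2.717]
contact_force: [0.8, 0.2, 0.3]
opening: 0.0778
```

```bash
python3 settle.py 5 [0.5833,-0.0233,0.19]; python3 - <<'E'
from m import *
p=snap('wrist','w14.png'); cap(p)
E
```

```text
t 28.2 pos [0.6068 0.1494 0.1791] y-head -137.6 tilt [ 0.006 -0.002 -1.   ] open 0.0779 F [ 0.3 -0.5 -0.2] T [ 0.1  -0.02 -0.03] q6 2.52
slide mm [ -10.6  133.8 -111.7]
cap top 0.15664333658609084 c [0.6067 0.1513] r 0.026373883709311485 n 6743 slope [-0.0037  0.0146]
mark [0.6006 0.1634] rad 0.013562644115286992 ang 116.8765805831439 23
```

View pics/w14.png

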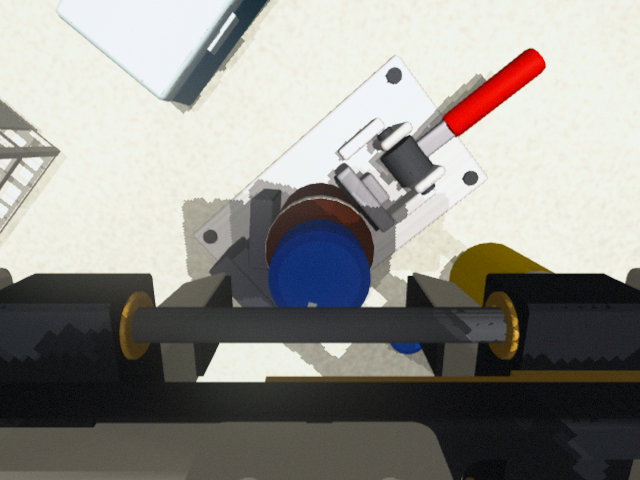

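send_rows:
  motion:
    - {"hand": -1, "slide": [-15, 30, -25], "spin": 0}
    - {"hand": -1, "slide": [0, 32, -27], "spin": 0}
    - {"hand": -1, "slide": [0, 32, -27], "spin": 0}
    - {"hand": -1, "slide": [0, 30, -25], "spin": 0}

```text
time: 28.65
tool_pos: [0.5822, -0.0102, 0.188]
tool_rot: [0.991, 1.565, -2.971]
contact_force: [1.4, -0.3, -0.2]
opening: 0.0501
```

```bash
python3 settle.py 6 [0.5833,-0.0233,0.08]
```

```text
t 28.95 pos [ 0.583  -0.008   0.1885] y-head -137.0 tilt [-0.005 -0.001 -1.   ] open 0.0263 F [0.4 0.4 0.1] T [ 0.07 -0.    0.  ] q6 2.25
slide mm [108.5   9.8 -11.7]
```

send_rows:
  motion:
    - {"hand": -1, "slide": [48, 6, -7], "spin": 0}

```text
time: 29.05
tool_pos: [0.5876, -0.0158, 0.1457]
tool_rot: [-2.56, 1.562, -0.237]
contact_force: [1.8, -1.5, 0.1]
opening: 0.0187
```

```bash
python3 settle.py 5 [0.5833,-0.0233,0.08]
```

```text
t 29.3 pos [ 0.5836 -0.0162  0.1415] y-head -137.0 tilt [-0.004 -0.    -1.   ] open 0.0013 F [-0.1  0.5 -0. ] T [ 0.09 -0.03 -0.01] q6 2.23
slide mm [61.5  4.9 -5.1]
```

send_rows:
  motion:
    - {"hand": -1, "slide": [48, 4, -5], "spin": 0}

```text
time: 29.4
tool_pos: [0.5899, -0.0222, 0.1008]
tool_rot: [-2.555, 1.558, -0.231]
contact_force: [0.6, -1.2, -0.2]
opening: 0.0005
```

```bash
python3 settle.py 5 [0.5833,-0.0233,0.08]; python3 - <<'E'
from m import *
snap('wrist','w15.png')
E
```

```text
t 29.65 pos [ 0.5851 -0.0224  0.0957] y-head -137.0 tilt [-0.002 -0.001 -1.   ] open 0.0006 F [0.6 0.7 0.4] T [ 0.11 -0.01  0.01] q6 2.22
slide mm [15.7  1.9  0.5]
```

View pics/w15.png

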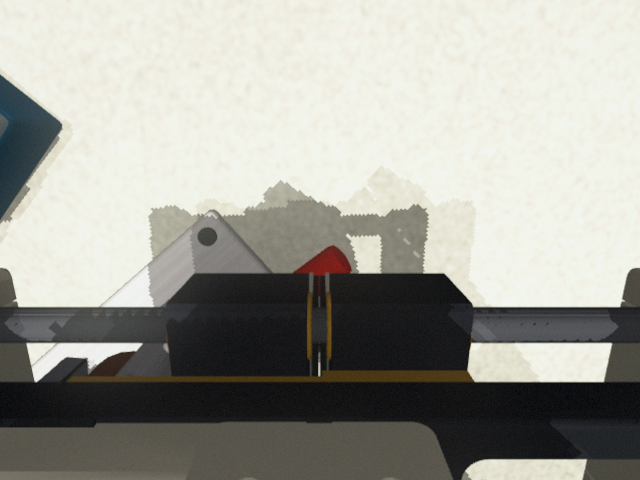

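send_rows:
  motion:
    - {"hand": -1, "slide": [17, 1.5, 0], "spin": 0}

```text
time: 29.8
tool_pos: [0.5871, -0.0236, 0.0831]
tool_rot: [-2.621, 1.563, -0.298]
contact_force: [0.1, 0.7, -0.9]
opening: 0.0001
```

```bash
python3 settle.py 4 [0.5833,-0.0233,0.066]
```

```text
t 30.0 pos [ 0.5848 -0.0234  0.0805] y-head -137.0 tilt [ 0.001 -0.001 -1.   ] open 0.0006 F [0.4 0.1 0.1] T [ 0.15 -0.02  0.01] q6 2.22
slide mm [14.5  1.   1.2]
```

send_rows:
  motion:
    - {"hand": -1, "slide": [5, 0, 0], "spin": 0}
    - {"hand": -1, "slide": [3, 0, 0], "spin": 0}

```text
time: 30.2
tool_pos: [0.5863, -0.0235, 0.0747]
tool_rot: [-2.678, 1.565, -0.356]
contact_force: [0.5, -0.6, -0.3]
opening: 0.0005
```

```bash
python3 settle.py 2 [0.5833,-0.0233,0.066]
```

```text
t 30.3 pos [ 0.586  -0.0235  0.0743] y-head -137.0 tilt [ 0.004 -0.002 -1.   ] open 0.0005 F [-0.5 -0.8  0.9] T [ 0.08  0.01 -0.02] q6 2.22
slide mm [8.3 1.9 2. ]
```

send_rows:
  motion:
    - {"hand": -1, "slide": [3, 2, 1], "spin": 0}
    - {"hand": -1, "slide": [3, 0, 0], "spin": 0}

```text
time: 30.5
tool_pos: [0.5858, -0.0243, 0.0704]
tool_rot: [-2.558, 1.561, -0.236]
contact_force: [-3.8, -0.6, 11.0]
opening: 0.0006
```

```bash
python3 settle.py 1 [0.5833,-0.0233,0.066]
```

```text
t 30.55 pos [ 0.5856 -0.0244  0.07  ] y-head -137.0 tilt [ 0.009 -0.002 -1.   ] open 0.0001 F [-1.4 -0.7  8.5] T [-0.04  0.2  -0.04] q6 2.22
slide mm [4.  0.9 2.4]
```

send_rows:
  motion:
    - {"hand": -1, "slide": [3, 0, 0], "spin": 0}
    - {"hand": -1, "slide": [3, 0, 0], "spin": 0}

```text
time: 30.75
tool_pos: [0.5857, -0.0251, 0.0666]
tool_rot: [-2.666, 1.56, -0.344]
contact_force: [-4.4, -1.5, 11.1]
opening: 0.0003
```

```bash
python3 settle.py 1 [0.5833,-0.0233,0.066]
```

```text
t 30.8 pos [ 0.5856 -0.0251  0.0663] y-head -136.9 tilt [ 0.01  -0.004 -1.   ] open 0.0008 F [-3.6 -0.4  9.8] T [-0.08  0.58 -0.01] q6 2.22
slide mm [0.3 0.4 2.9]
```

send_rows:
  motion:
    - {"hand": -1, "slide": [3, 0, 0], "spin": 0}
    - {"hand": -1, "slide": [3, 0, 0], "spin": 0}

```text
time: 31.0
tool_pos: [0.5858, -0.0253, 0.0655]
tool_rot: [-2.652, 1.557, -0.329]
contact_force: [-11.3, 1.2, 28.3]
opening: 0.0006
```

```bash
python3 settle.py 1 [0.5833,-0.0233,0.066]
```

```text
t 31.05 pos [ 0.5858 -0.0253  0.0656] y-head -136.9 tilt [ 0.013 -0.004 -1.   ] open 0.0006 F [-8.8  1.4 23.6] T [ 0.35  1.54 -0.04] q6 2.22
slide mm [-0.4  0.5  3.2]
```

send_rows:
  motion:
    - {"hand": -1, "slide": [-50, 0, 0], "spin": 0}
    - {"hand": -1, "slide": [0, 0, 0], "spin": 0}

```text
time: 31.25
tool_pos: [0.5851, -0.0251, 0.1145]
tool_rot: [-2.653, 1.557, -0.33]
contact_force: [0.5, -0.6, -0.2]
opening: 0.0006
```

```bash
python3 settle.py 5 [0.606,0.1512,0.185]
```

```text
t 31.5 pos [ 0.5806 -0.0244  0.1072] y-head -136.9 tilt [-0.    -0.002 -1.   ] open 0.0002 F [-0.5  0.7 -0.6] T [0.14 0.03 0.02] q6 2.22
slide mm [ -78.2 -138.3  110.9]
```

send_rows:
  motion:
    - {"hand": -1, "slide": [-50, 0, 0], "spin": 0}

```text
time: 31.6
tool_pos: [0.5763, -0.0237, 0.1504]
tool_rot: [0.787, 1.555, 3.109]
contact_force: [0.5, -1.3, -0.0]
opening: 0.0004
```

```bash
python3 settle.py 4 [0.606,0.1512,0.19]
```

```text
t 31.8 pos [ 0.581  -0.0244  0.1574] y-head -136.9 tilt [ 0.001 -0.002 -1.   ] open 0.0006 F [ 0.2  0.1 -0.2] T [0.13 0.05 0.  ] q6 2.22
slide mm [ -33.  -138.1  111.2]
```

send_rows:
  motion:
    - {"hand": 1, "slide": [-42, 0, 0], "spin": 0}
    - {"hand": 1, "slide": [0, -34, 27], "spin": 0}
    - {"hand": 1, "slide": [0, -34, 27], "spin": 0}
    - {"hand": 1, "slide": [0, -34, 27], "spin": 0}
    - {"hand": 1, "slide": [0, -20, 16], "spin": 0}

```text
time: 32.3
tool_pos: [0.6017, 0.1303, 0.1913]
tool_rot: [0.971, 1.557, -2.998]
contact_force: [-0.2, -1.3, 0.2]
opening: 0.0359
```

```bash
python3 settle.py 5 [0.606,0.1512,0.19]; cat > lv.py <<'E'
from m import *
from scipy.optimize import least_squares
Y=np.array([.1288,.9917]);X=np.array([.9917,-.1288])
p=snap('wrist','w16.png'); cap(p)
b,g,r=[p['pixels'][...,i].astype(int) for i in range(3)]
P,u,v=pts(p,(r>60)&(r>2.5*g)&(r>2.5*b)); q=(P[:,:2]-[.5951,.0679])@np.c_[X,Y]
k=(abs(q[:,0])<.025)&(P[:,2]>.03)&(P[:,2]<.1)&(q[:,1]<0)
a=-q[k,1];x=q[k,0];z=P[k,2]; m=(a>.04)&(a<.1); a,x,z=a[m],x[m],z[m]
f=lambda t: np.hypot((x-t[0]-t[1]*a),(z-t[2]-t[3]*a)*np.cos(np.arctan(t[3])))-t[4]
s=least_squares(f,[0,0,.05,.07,.0095],loss='soft_l1',f_scale=.001); print(len(a),s.x,'theta', np.pi/2-np.arctan(s.x[3]))
E
python3 lv.py
```

```text
t 32.55 pos [0.6018 0.1269 0.1919] y-head -137.5 tilt [-0.013 -0.003 -1.   ] open 0.0555 F [ 0.4 -0.1  0.1] T [ 0.13 -0.02 -0.03] q6 2.48
slide mm [  1.8 -19.5  15.1]
cap top 0.15668180104244817 c [0.6071 0.1498] r 0.026286233216524124 n 4151 slope [-0.006   0.0322]
2303 [0.0001 0.0027 0.0505 0.143  0.009 ] theta 1.4287980260595408
```

View pics/w16.png

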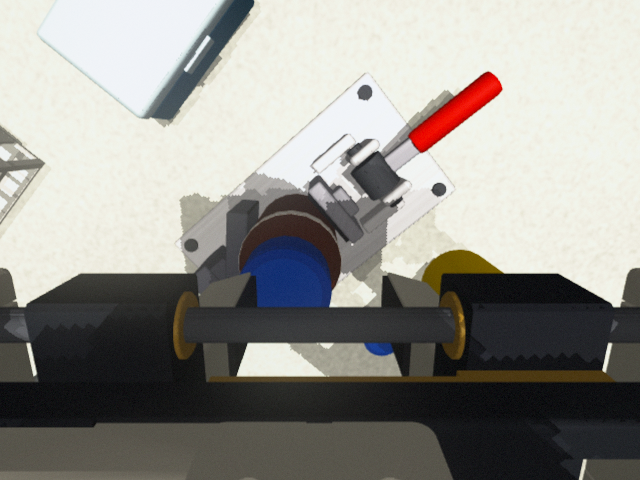

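send_rows:
  motion:
    - {"hand": 1, "slide": [0, -19, 15], "spin": 0}
    - {"hand": 1, "slide": [0, 0, 0], "spin": 0}
    - {"hand": 1, "slide": [0, 0, 0], "spin": 0}

```text
time: 32.9
tool_pos: [0.606, 0.1462, 0.1915]
tool_rot: [1.12, 1.556, -2.858]
contact_force: [0.5, -0.1, 0.4]
opening: 0.0839
```

```bash
python3 settle.py 5 [0.606,0.1512,0.129]
```

```text
t 33.15 pos [0.6061 0.1468 0.1918] y-head -137.9 tilt [-0.014 -0.004 -1.   ] open 0.0916 F [0.3 0.6 0.2] T [ 0.11 -0.03  0.02] q6 2.52
slide mm [62.8 -3.7  2.9]
```

send_rows:
  motion:
    - {"hand": 1, "slide": [28, -3.5, 3], "spin": 0}
    - {"hand": 1, "slide": [0, 0, 0], "spin": 0}

```text
time: 33.35
tool_pos: [0.6066, 0.1505, 0.164]
tool_rot: [1.117, 1.558, -2.861]
contact_force: [0.3, -0.3, -1.0]
opening: 0.0918
```

```bash
python3 settle.py 5 [0.606,0.1512,0.129]; python3 -c "
from m import *
snap('wrist','w17.png')"
```

```text
t 33.6 pos [0.6094 0.1507 0.1688] y-head -137.9 tilt [-0.003 -0.003 -1.   ] open 0.0916 F [-0.1  0.2  0.4] T [0.07 0.06 0.  ] q6 2.53
slide mm [39.9  2.   2.7]
```

View pics/w17.png

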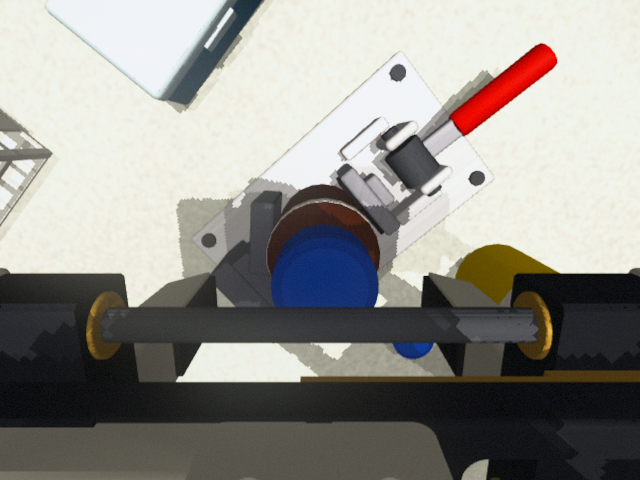

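send_rows:
  motion:
    - {"hand": 1, "slide": [38, 2, 2.5], "spin": 0}

```text
time: 33.75
tool_pos: [0.6101, 0.1515, 0.1362]
tool_rot: [-2.413, 1.561, -0.109]
contact_force: [1.2, -0.8, 0.2]
opening: 0.0917
```

```bash
python3 settle.py 5 [0.606,0.1512,0.129]
```

```text
t 34.0 pos [0.6066 0.1511 0.132 ] y-head -137.9 tilt [-0.002 -0.002 -1.   ] open 0.0917 F [ 0.  -0.3 -0.1] T [ 0.15 -0.01  0.05] q6 2.53
slide mm [3.  0.4 0.5]
```

send_rows:
  motion:
    - {"hand": 0.4, "slide": [3, 0.4, 0.4], "spin": 0}
  grip_force: 10

```text
time: 34.1
tool_pos: [0.6073, 0.1513, 0.1309]
tool_rot: [3.003, 1.568, -0.975]
contact_force: [0.1, 0.5, 0.4]
opening: 0.0874
```

```bash
python3 settle.py 4 [0.606,0.1512,0.129]
```

```text
t 34.3 pos [0.6064 0.1512 0.1297] y-head -137.9 tilt [-0.001 -0.002 -1.   ] open 0.0722 F [ 0.7 -0.   0.5] T [0.11 0.01 0.01] q6 2.53
slide mm [0.7 0.3 0.3]
```

send_rows:
  motion:
    - {"hand": -1, "slide": [0, 0, 0], "spin": 0}
    - {"hand": -1, "slide": [0, 0, 0], "spin": 0}
    - {"hand": -1, "slide": [0, 0, 0], "spin": 0}
    - {"hand": -1, "slide": [0, 0, 0], "spin": 0}
    - {"hand": -1, "slide": [0, 0, 0], "spin": 0}

```text
time: 34.8
tool_pos: [0.6063, 0.1508, 0.1305]
tool_rot: [2.109, 1.568, -1.869]
contact_force: [-0.7, -0.4, -0.1]
opening: 0.0518
```

send_rows:
  motion:
    - {"hand": -1, "slide": [0, 0, 0], "spin": 0}
    - {"hand": -1, "slide": [0, 0, 0], "spin": 0}
  grip_force: 18

```text
time: 35.0
tool_pos: [0.6063, 0.1509, 0.1305]
tool_rot: [2.119, 1.568, -1.859]
contact_force: [-0.8, -0.8, 0.0]
opening: 0.0516
```

```bash
python3 settle.py 3; python3 - <<'E'
from m import *
p=snap('wrist','w18.png')
b,g,r=[p['pixels'][...,i].astype(int) for i in range(3)]
P,u,v=pts(p,(b>90)&(r<60)&(g<110)); k=(np.hypot(P[:,0]-.606,P[:,1]-.151)<.026)&(P[:,2]>.14); P=P[k]
P=P[abs(P[:,2]-np.median(P[:,2]))<.003]
print(len(P),np.median(P[:,2]),np.linalg.lstsq(np.c_[P[:,:2],np.ones(len(P))],P[:,2],rcond=None)[0][:2])
snap('scene','s18.png')
E
```

```text
t 35.15 pos [0.6063 0.1509 0.1305] y-head -137.9 tilt [-0.001 -0.003 -1.   ] open 0.0519 F [-1.1 -1.   0.3] T [-0.01  0.1  -0.06] q6 2.53
7413 0.1564914496785437 [ 0.0051 -0.0023]
```

View pics/w18.png

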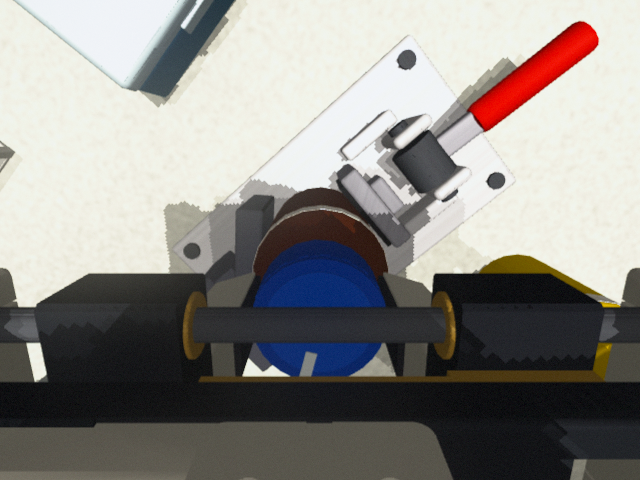

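View pics/s18.png

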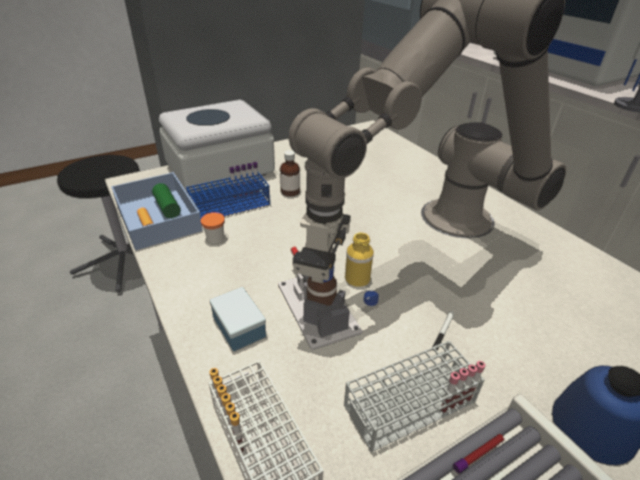

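The cap is held again at the same height and mark angle, and it sits square with almost no force on it. The bystanders haven't moved, so I'm handing in.

```bash
python3 -c "
from cell import job
print(job.hand_in())"
```

```text
the job is handed in; nothing more can be done
None
```

I folded the lever down and started the cap, and I've handed the job in with the gripper still holding the cap. One check disagrees: the lever rests slightly above its stop.

- **Lever:** I folded it to its stop at the start (23 N). After the cap was started, a picture showed it at about 1.43 rad instead of 1.5. I let go of the cap, pressed the lever onto its stop again (28 N, handle at the height expected for 1.5), then took hold of the cap again. After release it measured 1.43 again, so it seems to spring back about 4°. When I checked part-way through the forward turn, the cap's mark matched the wrist's rotation to about 1°, so the cap had not slipped in the grip.
- **Cap, backward:** I turned it about 111° backward. The press was mostly 3–5 N, but about 14 N for the first few degrees before I eased off. It climbed about 2 mm, lost resistance at about 100°, and settled about 4 mm lower (5 mm was expected).
- **Cap, forward:** I turned it one full turn, with one regrip. From the drop that is about 358–361°; from the furthest point back it is about 367°. It drew down about 10 mm in all, with no sign of tightening.
- **Last checks:** The cap top is at 0.1565 m with a slope of about 0.3°. The tool tilt is under 0.2°, the grip setting is 18 N and the outside force is about 1.5 N. The mark was at about 117°, against about 115° where I judged the drop to be. The other things look untouched in the last picture. The clock was at about 35 s.

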